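# Assemble fluorescence filter cubes and lock them in the turret

### The arm

A 7-joint arm with a two-finger parallel gripper is mounted at the origin on a cart in front of the work surface, level with it; the furniture and walls round the work are solid. World frame = base frame: x ahead of the robot, y to its left, z up, the work surface at z = 0. Lengths are in m, angles in rad, forces in N, time in s.
With the tool pointing down it reaches from about 0.425 to 1.025 m from the base axis. Payload 9.4 kg.
Tool frame: the origin (TCP) lies on the centre line of the jaws, within the pads' length; the fingertips stand 11 mm ahead of it and the grasp point (between the pads) lies 8 mm behind it; z points along the fingers, y is the direction in which the jaws open and shut (so a half turn about z gives the same grasp; the last joint's range is limited). The gripper opens to 93 mm and grips with 3 to 60 N. Pads are 15 mm wide; open, the fingers measure 128 mm over their backs; the gripper's body (75 mm by 188 mm) begins 65 mm behind the grasp point.
Start: joints at [-1.406, 0.599, -0.003, 1.599, 0.002, 0.943, -0.08], TCP at [0.174, 0.704, 0.191] pointing down, gripper open.
Joint ranges: [-2.57, 2.57], [-0.35, 1.97], [-1.29, 1.29], [0.11, 2.56], [-1.05, 4.19], [0.11, 1.86], [-2.63, 2.63]. Speed limits (rad/s): [2.22, 2.22, 3.01, 3.01, 3.14, 3.14, 3.14].

### API

Orientations are given as a rotation vector (axis times angle).
In Python, from rig import * gives the robot as it stands.
- The arm moves only by the tool carry_out, never from a script. Its argument "series" is text: rows parted by semicolons, each of 5 numbers parted by spaces: the opening, from 0 (shut) to 1 (fully open), then the shift along the tool's x, y, z in mm, then the turn about the tool's z in degrees. A call has 1 to 5 rows; each row shifts and turns the commanded pose from where the row before left it, along the tool's axes as they then stand; what a row does not reach is not made up. A row lasts 1/8 s, in which the tool goes at most 62.5 mm and 10.7 degrees, less where a joint would pass 70% of its speed; a pose out of reach is approached as far as the arm can. A call with a gripper value outside its range is refused whole. The fingers move at their own pace and stop on an object; "force" is the grip in N (left out, the last holds). Time passes only in rows, so rows that do not move let the fingers close. It gives the time, the measured TCP pose, the force and the opening at its end, in the units of the state.
- sense(): the state, without advancing time (a new reading comes with each control period).
- read_camera(name): name is "scene" or "top" or "wrist"; returns a dict with "image" (480x640x3 uint8, red, green, blue), "intrinsics" (3x3 intrinsics, pixels), "T" (4x4, takes a point from camera to world coordinates); the wrist camera has in their place "T_tool_cam" (4x4, takes a point from camera to tool coordinates, whose origin is the TCP and whose axes are the flange's). Camera axes: x right, y up, looking along -z (the intrinsics and any distortion apply to the point x, -y, -z); pixel columns grow to the right and rows downward; lengths in m; the calibration is good to about 2 mm. A picture is of the moment at which its call begins: read the wrist's pose just before it. There is no depth.
- job_done(): hands the job in, once; it reports no verdict.
The state is a dict: "time": time; "qpos": joint angles; "qd": joint speeds; "joint_torque": joint torques, N m; "tool_pos": TCP position; "eef_rot": TCP orientation; "contact_force": force on the tool from outside, world axes, zero at the start; "moment": the same for the moment, N m; "finger_gap": finger opening in m.
Only numpy, scipy, OpenCV 4.12 (cv2) and the standard library are available. Lean on these libraries where they do the work, as an engineer would, in place of code of your own. Each camera call takes 0.05 s, during which the arm holds its last target. There are 200 camera calls.

### The job

The filter rings of the filter cubes on the bench still stand proud: push each cube, kept upright, against the nylon face of the angle stop until one ring is flush, turn it and do the other ring the same way; do not touch the rings with the fingers. Stand every cube in a bay of the turret (any bay, one each), then pull the hold-down bolt out of its stand, drop its T-head through the slot of the centre post and turn it a quarter turn to lock. Leave the red-capped amber bottle by the stand where it is.

Things in the scene. Friction and masses are not known exactly. Their poses are not given: they have to be found in the camera images.
- turret: filter-cube turret, fixed: round aluminium base 142 mm across, 6 mm thick, with four square black-walled bays in a cross round a square hollow centre post (44 mm square, top 40 mm above the worktop). Origin: centre of its underside, z up; bays 0 to 3 lie along its +x, +y, -x, -y
- bay0 (a point): centre of the floor of bay 0, 42 mm from the turret's centre toward its +x, 6 mm above the worktop. The bay is 39.5 mm square inside, square to the turret's axes; its 3 mm walls end 28 mm above the worktop, its inner wall is the centre post
- bay1 (a point): centre of the floor of bay 1, 42 mm from the turret's centre toward its +y, 6 mm above the worktop. The bay is 39.5 mm square inside, square to the turret's axes; its 3 mm walls end 28 mm above the worktop, its inner wall is the centre post
- bay2 (a point): centre of the floor of bay 2, 42 mm from the turret's centre toward its -x, 6 mm above the worktop. The bay is 39.5 mm square inside, square to the turret's axes; its 3 mm walls end 28 mm above the worktop, its inner wall is the centre post
- bay3 (a point): centre of the floor of bay 3, 42 mm from the turret's centre toward its -y, 6 mm above the worktop. The bay is 39.5 mm square inside, square to the turret's axes; its 3 mm walls end 28 mm above the worktop, its inner wall is the centre post
- slot (a point): centre of the slot in the top of the turret's centre post, 40 mm above the worktop: 26 mm long (along the turret's x) and 12 mm wide, through a 6 mm plate; below it the post is hollow, 27 mm square, so that the bolt's T-head can turn there
- cube_0: filter cube, loose upright dark metal block 34 x 34 x 58 mm, 0.14 kg, heavy at the foot. Origin: centre of its underside, z up. Round filter rings (20 mm across) sit in its +x and +y faces, centred 16 mm up. Grip the plain grooved body above them (fingertips 34 mm or more above its underside). With both rings home it drops into a bay; with one proud it does not
- cube_1: filter cube, loose upright dark metal block 34 x 34 x 58 mm, 0.14 kg, heavy at the foot. Origin: centre of its underside, z up. Round filter rings (20 mm across) sit in its +x and +y faces, centred 16 mm up. Grip the plain grooved body above them (fingertips 34 mm or more above its underside). With both rings home it drops into a bay; with one proud it does not
- cube_2: filter cube, loose upright dark metal block 34 x 34 x 58 mm, 0.14 kg, heavy at the foot. Origin: centre of its underside, z up. Round filter rings (20 mm across) sit in its +x and +y faces, centred 16 mm up. Grip the plain grooved body above them (fingertips 34 mm or more above its underside). With both rings home it drops into a bay; with one proud it does not
- cube_3: filter cube, loose upright dark metal block 34 x 34 x 58 mm, 0.14 kg, heavy at the foot. Origin: centre of its underside, z up. Round filter rings (20 mm across) sit in its +x and +y faces, centred 16 mm up. Grip the plain grooved body above them (fingertips 34 mm or more above its underside). With both rings home it drops into a bay; with one proud it does not
- cube_0_ex (a joint): press-in travel (m) of the filter ring in the +x face of cube_0: 0 = 7 mm proud of the face, 0.007 = flush, fully home. It takes about 5 N to move and stays where it is left
- cube_0_em (a joint): press-in travel (m) of the filter ring in the +y face of cube_0: 0 = 7 mm proud of the face, 0.007 = flush, fully home. It takes about 5 N to move and stays where it is left
- cube_1_ex (a joint): press-in travel (m) of the filter ring in the +x face of cube_1: 0 = 7 mm proud of the face, 0.007 = flush, fully home. It takes about 5 N to move and stays where it is left
- cube_1_em (a joint): press-in travel (m) of the filter ring in the +y face of cube_1: 0 = 7 mm proud of the face, 0.007 = flush, fully home. It takes about 5 N to move and stays where it is left
- cube_2_ex (a joint): press-in travel (m) of the filter ring in the +x face of cube_2: 0 = 7 mm proud of the face, 0.007 = flush, fully home. It takes about 5 N to move and stays where it is left
- cube_2_em (a joint): press-in travel (m) of the filter ring in the +y face of cube_2: 0 = 7 mm proud of the face, 0.007 = flush, fully home. It takes about 5 N to move and stays where it is left
- cube_3_ex (a joint): press-in travel (m) of the filter ring in the +x face of cube_3: 0 = 7 mm proud of the face, 0.007 = flush, fully home. It takes about 5 N to move and stays where it is left
- cube_3_em (a joint): press-in travel (m) of the filter ring in the +y face of cube_3: 0 = 7 mm proud of the face, 0.007 = flush, fully home. It takes about 5 N to move and stays where it is left
- angle_stop: steel angle stop, fixed, 100 mm long (its y) and 28 mm high, with a white nylon face. Origin: middle of the bottom edge of that face, at worktop height; the face is its plane x = 0 and looks to its -x (push a cube toward its +x). Foot and screws behind reach to x = 48 mm, up to 12 mm high
- bolt: hold-down bolt, one rigid piece, 0.16 kg, upright. Origin: centre of the underside of its T-head, z up. T-head 22 (x) x 8 x 7 mm; shank 8 mm thick to z 18; sleeve 18 mm thick to z 43.5; disc 76 mm across to z 48.5; wing grip 34 (x) x 10 (y) mm to z 72.5, parallel to the T-head. Seated in the turret its sleeve rests on the post, origin 22 mm above the worktop, disc 1.5 mm above the cubes
- bolt_stand: grey square tube stand, fixed, 36 mm square, 52 mm high, open at the top (27 mm square inside) on a 58 mm foot plate; the bolt hangs in it with its disc on the rim, the bolt's origin 8.5 mm above the worktop. Origin: centre of its underside
- stain_bottle: small amber bottle with a red cap, behind the bolt stand, a bystander, 38 mm diameter, 78 mm high, loose; origin: centre of its underside
Not all that is in view belongs to the job. What is shaped like the bolt but blue is not meant.

How it is judged:
By the outcome, as a careful person would: the job done as asked, in the order asked, and still so for the second after the job is handed in, with the robot touching nothing.
Of cube_0, cube_1, cube_2, cube_3 only 3 to 4 are there at a start; the rules pass over those that are not, and their reading is None.
At some moment in a run one of cube_0, cube_1, cube_2, cube_3 may be knocked a few centimetres aside while the robot is not near it.
It also fails if it takes over 210 s, if anything falls off the work surface, if the arm or the gripper's body presses on something with over 40 N, if the wrist force passes 120 N, or if a joint passes its speed limit or range.

## Working session

There is one attempt and no reset: what is moved stays moved. The work goes in short steps, Python scripts to look and compute and a tool call to move; the robot and the scene stay as the last step left them, time stands still between calls to the robot, and variables do not carry over. Pictures are saved under pics/ and viewed, about 12 in all and at most 16, crops included, and the job is handed in when it is done.

Besides the shell and the picture viewer there is one more tool, called after "Request:" as name(argument=value, ...) on one line, values as JSON. carry_out: Moves the arm, as the interface text tells. Its arguments: {"type":"object","properties":{"series":{"type":"string"},"force":{"type":"number"}},"required":["series"]}

```bash
mkdir -p pics; ls
python3 - <<'E'
from rig import *
import cv2
s=sense();print({k:(v if not hasattr(v,'round') or isinstance(v,float) else v.round(3)) for k,v in s.items()})
for n in ['scene','top','wrist']:
    c=read_camera(n);cv2.imwrite(f'pics/{n}0.png',c['image'][:,:,::-1])
    print(n,c['intrinsics'],c.get('T',c.get('T_tool_cam')),[k for k in c])
E
```

```text
pics
{'time': 0.0, 'qpos': array([-1.406,  0.6  , -0.003,  1.6  ,  0.002,  0.943, -0.08 ]), 'qd': array([-0.   , -0.001, -0.001,  0.001,  0.001, -0.001,  0.001]), 'joint_torque': array([ 0.0000e+00, -7.6509e+01,  1.4970e+00, -2.5233e+01, -5.2000e-02,
        1.7000e-02,  0.0000e+00]), 'tool_pos': array([0.173, 0.703, 0.19 ]), 'eef_rot': array([-3.790e-01, -3.119e+00,  2.000e-03]), 'contact_force': array([-0.156,  0.113,  0.743]), 'moment': array([-0.023, -0.016,  0.016]), 'finger_gap': 0.09308754054285412}
scene [[539.36393035   0.         320.00648224]
 [  0.         539.36393035 247.96945489]
 [  0.           0.           1.        ]] [[ 0.84955095  0.26065744 -0.45860755 -0.02049744]
 [-0.52729864  0.4440324  -0.72442485 -1.32502619]
 [ 0.01480988  0.85725896  0.51467246  0.6490024 ]
 [ 0.          0.          0.          1.        ]] ['image', 'intrinsics', 'T']
top [[562.65316984   0.         327.84186704]
 [  0.         562.65316984 242.17306931]
 [  0.           0.           1.        ]] [[ 0.02375514  0.99122694 -0.13001865  0.38580891]
 [-0.99965026  0.0250636   0.00843633 -0.48592456]
 [ 0.01162106  0.12977277  0.99147566  1.03531344]
 [ 0.          0.          0.          1.        ]] ['image', 'intrinsics', 'T']
wrist [[423.80065327   0.         313.17549609]
 [  0.         423.80065327 241.94719364]
 [  0.           0.           1.        ]] [[-3.95041502e-04  9.57005703e-01  2.90068834e-01  8.15249319e-02]
 [ 9.99999906e-01  4.29225873e-04 -5.42290047e-05 -1.13808862e-03]
 [-1.76402516e-04  2.90068786e-01 -9.57005783e-01 -1.95101601e-01]
 [ 0.00000000e+00  0.00000000e+00  0.00000000e+00  1.00000000e+00]] ['image', 'intrinsics', 'T_tool_cam']
```

View pics/top0.png

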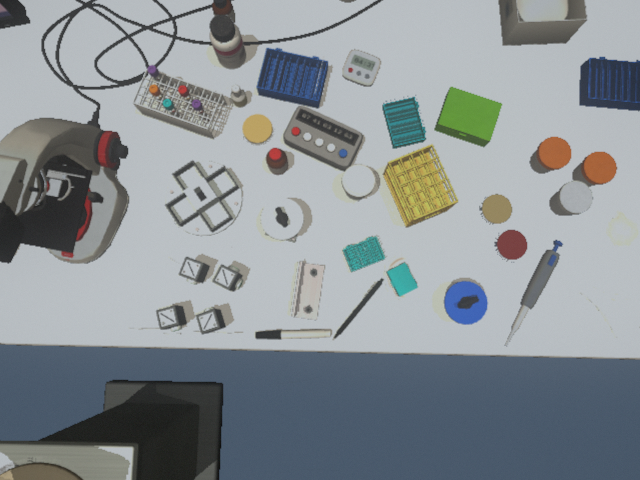

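View pics/scene0.png

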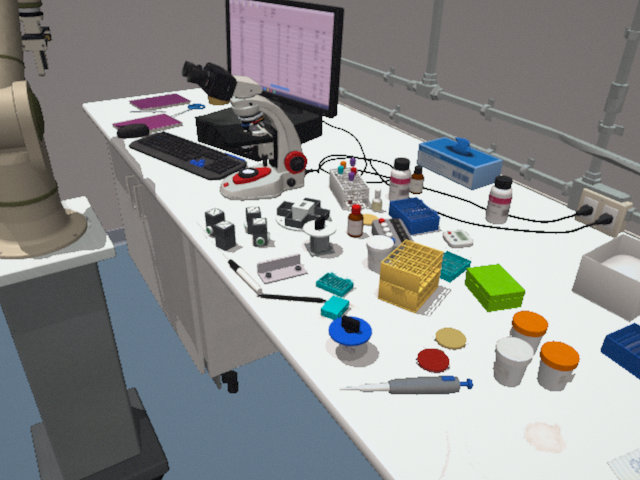

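```bash
cat > h.py <<'E'
from rig import *
import cv2, numpy as np
from scipy.spatial.transform import Rotation as R
def ray(c,T,uv):
    K=c['intrinsics'];u,v=uv
    d=np.array([(u-K[0,2])/K[0,0],-(v-K[1,2])/K[1,1],-1.]);return T[:3,3],T[:3,:3]@d
def onz(c,T,uv,z):
    o,d=ray(c,T,uv);return (o+d*(z-o[2])/d[2])
def proj(c,T,p):
    q=np.linalg.inv(T)@np.append(p,1);K=c['intrinsics']
    return np.array([K[0,2]+K[0,0]*q[0]/-q[2],K[1,2]+K[1,1]*q[1]/q[2]])
def wristT(c,s):
    T=np.eye(4);T[:3,:3]=R.from_rotvec(s['eef_rot']).as_matrix();T[:3,3]=s['tool_pos'];return T@c['T_tool_cam']
E
python3 - <<'E'
from h import *
c=read_camera('top');T=c['T']
for n,uv,z in [('turret',(204,198),0.028),('c',(187,265),.058),('c',(221,273),.058),('c',(165,313),.058),('c',(203,316),.058),('stopTop',(297,262),.028),('stopbot',(293,318),.028),('bolt',(283,215),.08),('bottle',(277,155),.078)]:
    print(n,uv,onz(c,T,uv,z).round(3))
im=c['image'][:,:,::-1]
cv2.imwrite('pics/tc.png',cv2.resize(im[140:340,140:340],(600,600),interpolation=cv2.INTER_CUBIC))
c=read_camera('scene');im=c['image'][:,:,::-1]
cv2.imwrite('pics/sc.png',cv2.resize(im[190:300,190:350],(800,550),interpolation=cv2.INTER_CUBIC))
E
```

```text
turret (204, 198) [ 0.593 -0.267  0.028]
c (187, 265) [ 0.468 -0.251  0.058]
c (221, 273) [ 0.455 -0.31   0.058]
c (165, 313) [ 0.384 -0.217  0.058]
c (203, 316) [ 0.381 -0.283  0.058]
stopTop (297, 262) [ 0.481 -0.44   0.028]
stopbot (293, 318) [ 0.381 -0.436  0.028]
bolt (283, 215) [ 0.556 -0.416  0.08 ]
bottle (277, 155) [ 0.663 -0.401  0.078]
```

View pics/tc.png

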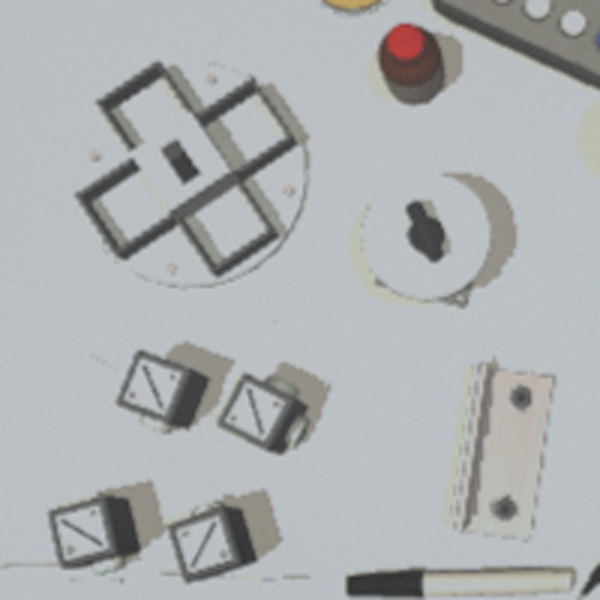

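View pics/sc.png

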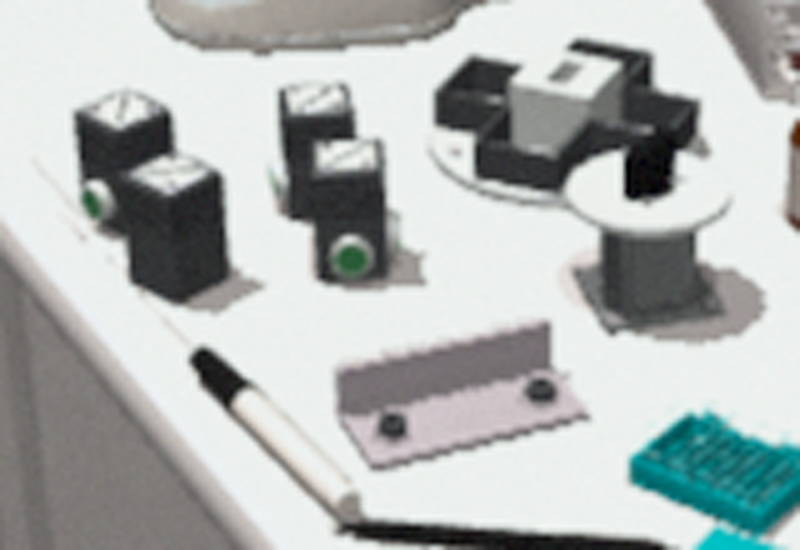

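Run:
```python
from h import *
c=read_camera('scene');T=c['T']
for uv in [(195,70),(250,83),(222,70),(300,160)]:
    o,d=ray(c,T,uv)
    for y in (0.1,0,-.05,-.1): 
        p=o+d*(y-o[1])/d[1];print(uv,p.round(3))
c=read_camera('top');T=c['T']
for uv in [(60,170),(0,190),(100,145),(40,260)]:
    print(uv,[onz(c,T,uv,z).round(2) for z in (0,.15,.3)])
```

```text
(195, 70) [0.478 0.1   0.311]
(195, 70) [0.443 0.    0.335]
(195, 70) [ 0.426 -0.05   0.347]
(195, 70) [ 0.408 -0.1    0.359]
(250, 83) [0.636 0.1   0.259]
(250, 83) [0.59  0.    0.286]
(250, 83) [ 0.567 -0.05   0.3  ]
(250, 83) [ 0.544 -0.1    0.313]
(222, 70) [0.555 0.1   0.303]
(222, 70) [0.514 0.    0.328]
(222, 70) [ 0.494 -0.05   0.34 ]
(222, 70) [ 0.474 -0.1    0.352]
(300, 160) [ 0.799  0.1   -0.006]
(300, 160) [0.742 0.    0.04 ]
(300, 160) [ 0.713 -0.05   0.063]
(300, 160) [ 0.684 -0.1    0.086]
(60, 170) [array([0.65, 0.01, 0.  ]), array([ 0.61, -0.06,  0.15]), array([ 0.57, -0.13,  0.3 ])]
(0, 190) [array([0.6 , 0.12, 0.  ]), array([0.57, 0.03, 0.15]), array([ 0.54, -0.06,  0.3 ])]
(100, 145) [array([ 0.7 , -0.06,  0.  ]), array([ 0.65, -0.12,  0.15]), array([ 0.61, -0.18,  0.3 ])]
(40, 260) [array([0.48, 0.03, 0.  ]), array([ 0.46, -0.04,  0.15]), array([ 0.45, -0.12,  0.3 ])]
```

Request:
carry_out(series="0.6 0 -20 -58 0;0.6 0 -20 -58 0;0.6 0 -20 -58 0;0.6 0 -20 -58 0;0.6 0 -20 -58 0")

```text
time: 0.98
tool_pos: [0.1495, 0.6058, 0.4826]
eef_rot: [0.379, 3.119, 0.001]
contact_force: [0.0, 1.2, 0.2]
finger_gap: 0.0562
```

Request:
carry_out(series="0.6 0 -50 0 0;0.6 0 -50 0 0;0.6 0 -24 0 0;0.6 -60 -4 0 6.9;0.6 -60 -4 0 6.9")

```text
time: 1.6
tool_pos: [0.2329, 0.4425, 0.4809]
eef_rot: [0.754, 3.05, 0.002]
contact_force: [-0.1, 0.9, -0.5]
finger_gap: 0.0556
```

Request:
carry_out(series="0.6 -60 -4 0 6.9;0.6 -60 -4 0 6.9;0.6 -60 -4 0 6.9;0.6 -60 -4 0 6.9;0.6 -60 -4 0 6.9")

```text
time: 2.22
tool_pos: [0.4415, 0.231, 0.4806]
eef_rot: [1.627, 2.687, 0.001]
contact_force: [0.3, 0.5, 0.4]
finger_gap: 0.0556
```

Request:
carry_out(series="0.6 -60 -4 0 6.9;0.6 -60 -4 0 6.9;0.6 -60 -4 0 6.9;0.6 -60 -4 0 6.9;0.6 -60 -4 0 6.9")

```text
time: 2.85
tool_pos: [0.493, -0.0609, 0.4806]
eef_rot: [2.35, 2.084, 0.001]
contact_force: [0.8, -0.5, 0.1]
finger_gap: 0.0558
```

Request:
carry_out(series="0.6 -60 -4 0 6.9;0.6 -60 -4 0 6.9;0.6 -60 -4 0 6.9;0.6 -60 -4 0 6.9;0.6 0 0 0 0")

```text
time: 3.48
tool_pos: [0.405, -0.2859, 0.4812]
eef_rot: [2.783, 1.455, 0.002]
contact_force: [0.1, -0.6, 0.6]
finger_gap: 0.056
```

Run:
```python
from h import *
s=sense();c=read_camera('wrist');cv2.imwrite('pics/w1.png',c['image'][:,:,::-1])
T=wristT(c,s)
for n,p in [('turret',(.593,-.267,.028)),('stop',(.43,-.438,.028)),('bolt',(.556,-.416,.08))]: print(n,proj(c,T,np.array(p)).round(0))
Rm=R.from_rotvec(s['eef_rot']).as_matrix();print(np.degrees(np.arctan2(Rm[1,1],Rm[0,1])),s['qpos'].round(2))
```

```text
turret [413.  83.]
stop [380. 239.]
bolt [453. 188.]
-34.79893476702069 [-0.32  0.1   0.94  1.7  -0.08  1.39  0.02]
```

View pics/w1.png

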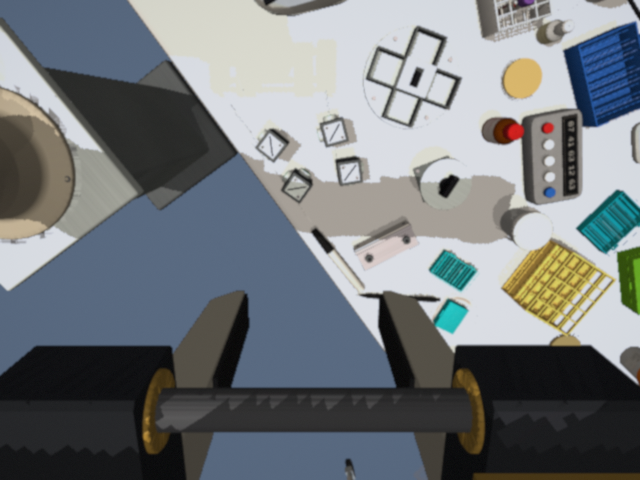

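Request:
carry_out(series="0.6 10 20 50 0;0.6 10 20 50 0;0.6 10 20 50 0;0.6 0 0 0 0;0.6 0 0 0 0")

```text
time: 4.15
tool_pos: [0.4751, -0.2907, 0.3317]
eef_rot: [2.776, 1.469, 0.0]
contact_force: [-0.1, 1.0, 0.2]
finger_gap: 0.0557
```

```bash
cat > det.py <<'E'
from h import *
# dark closed outlines: cube tops show as a light quad inside a dark frame
def look(name):
    s=sense();c=read_camera('wrist');cv2.imwrite(f'pics/{name}.png',c['image'][:,:,::-1]);return s,c,wristT(c,s)
def cubes(c,T,maxv=480,zt=.058,show=None):
    g=cv2.cvtColor(c['image'],cv2.COLOR_RGB2GRAY)
    m=(g<95).astype(np.uint8)
    cs,h=cv2.findContours(m,cv2.RETR_CCOMP,cv2.CHAIN_APPROX_NONE);out=[]
    for i,k in enumerate(cs):
        if h[0][i][3]<0 or len(k)<20: continue      # holes only
        P=np.array([onz(c,T,p,zt)[:2] for p in k[:,0].astype(float)],np.float32)*1000
        (x,y),(w,l),a=cv2.minAreaRect(P)
        if 22<min(w,l) and max(w,l)<42:
            out.append((x,y,a%90,w,l,k[:,0].mean(0)))
    return out
E
python3 - <<'E'
from det import *
s,c,T=look('w2')
for o in cubes(c,T): print(np.round(o[:5],1),o[5].round(0))
im=c['image'][:,:,::-1];cv2.imwrite('pics/w2c.png',cv2.resize(im[20:320,130:530],(800,600),interpolation=cv2.INTER_CUBIC))
E
```

```text
[ 447.7 -317.8   64.    29.2   29.2] [307. 221.]
[ 376.2 -222.1   16.    28.7   28.6] [205. 187.]
[ 460.7 -257.9   71.3   29.1   29.1] [286. 171.]
```

View pics/w2c.png

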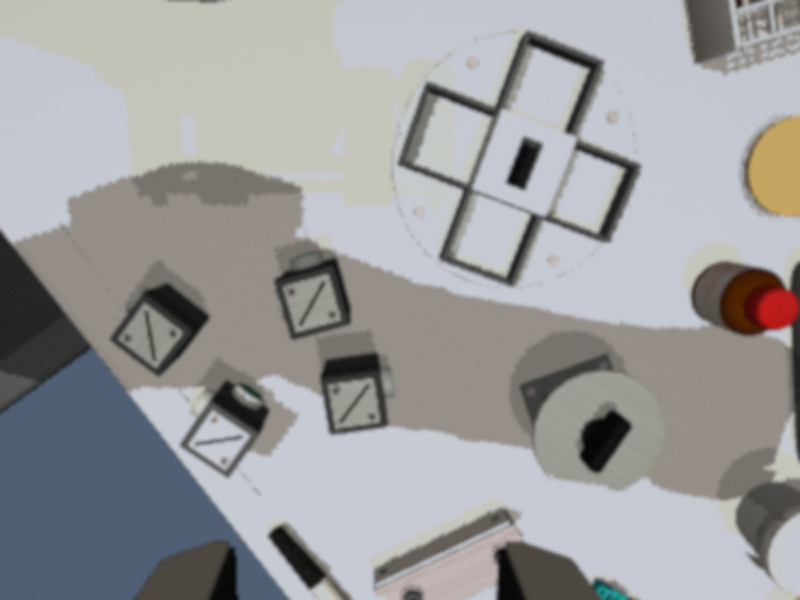

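```bash
cat >> det.py <<'E'
def plan(X,Y,Z=None,th=None):
    "shift (mm, tool axes before turning) and turn to reach world mm / deg"
    s=sense();M=R.from_rotvec(s['eef_rot']).as_matrix();p=s['tool_pos']*1000
    d=M.T@(np.array([X,Y,p[2] if Z is None else Z])-p)
    t=np.degrees(np.arctan2(M[1,1],M[0,1]))
    print('shift',d.round(1),'turn',None if th is None else round((t-th+180)%360-180,1),'th',t.round(1),'j',s['qpos'].round(2),'tcp',p.round(1))
E
python3 - <<'E'
from det import *
plan(447.7,-317.8,200,-26)
E
```

```text
shift [-37.6  -7.9 132.3] turn -8.2 th -34.2 j [-0.19  0.34  0.88  1.84 -0.29  1.1   0.2 ] tcp [ 475.1 -291.   332.3]
```

Request:
carry_out(series="0.55 -12 -3 44 -4;0.55 -13 -3 44 -4;0.55 -12.5 -2 44 0;0.55 0 0 0 0;0.55 0 0 0 0")

```text
time: 4.82
tool_pos: [0.4504, -0.3196, 0.201]
eef_rot: [2.666, 1.657, 0.003]
contact_force: [-0.3, -0.3, 0.5]
finger_gap: 0.051
```

Run:
```python
from det import *
s,c,T=look('w3')
for o in cubes(c,T): print(np.round(o[:5],1),o[5].round(0))
plan(447.7,-317.8,48,-26)
im=c['image'][:,:,::-1];cv2.imwrite('pics/w3c.png',cv2.resize(im[0:480,0:640],(800,600),interpolation=cv2.INTER_CUBIC))
```

```text
[ 376.1 -221.7   16.    27.4   27.2] [172. 147.]
[ 460.9 -258.    70.9   27.9   27.3] [290. 140.]
[ 555.1 -282.9   36.3   36.1   34. ] [415. 114.]
shift [ 1.00e-01 -4.00e+00  1.53e+02] turn -0.2 th -26.2 j [ 0.    0.46  0.74  2.02 -0.42  0.81  0.53] tcp [ 450.7 -319.5  201. ]
```

View pics/w3c.png

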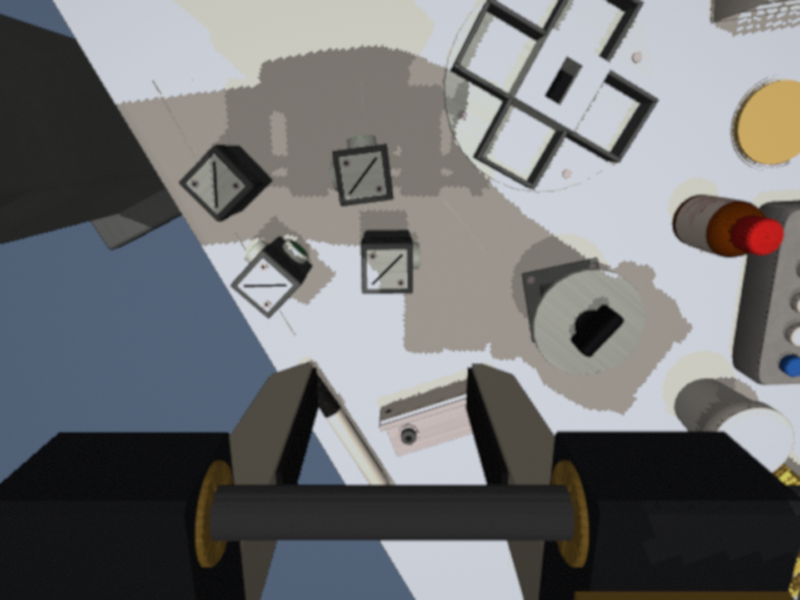

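Request:
carry_out(series="0.55 0 -4 50 0;0.55 0 0 50 0;0.55 0 0 40 0;0.55 0 0 13 0;0.3 0 0 0 0", force=40)

```text
time: 5.5
tool_pos: [0.4465, -0.3175, 0.0465]
eef_rot: [2.667, 1.659, 0.001]
contact_force: [0.1, -0.0, 0.2]
finger_gap: 0.0451
```

Request:
carry_out(series="0.3 0 0 0 0;0.3 0 0 0 0;0.3 0 0 0 0;0.3 0 0 0 0;0.3 0 0 -15 0")

```text
time: 6.12
tool_pos: [0.4451, -0.3169, 0.0605]
eef_rot: [-2.667, -1.658, 0.001]
contact_force: [0.5, -1.0, 0.5]
finger_gap: 0.0279
```

Run:
```python
from det import *
s,c,T=look('w4')
print(s['tool_pos'],s['contact_force'],s['finger_gap'])
im=c['image'][:,:,::-1];cv2.imwrite('pics/w4c.png',cv2.resize(im,(800,600),interpolation=cv2.INTER_CUBIC))
```

```text
[ 0.44510469 -0.31690487  0.06047751] [ 0.45162232 -0.95176114  0.49547605] 0.027858742706953966
```

View pics/w4c.png

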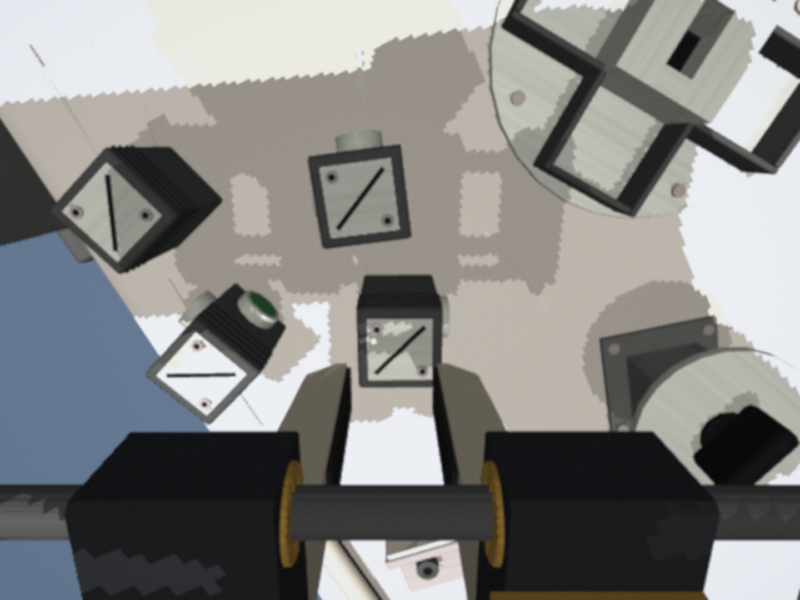

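Run:
```python
from det import *
s,c,T=look('w5')
for o in cubes(c,T): print(np.round(o[:5],1),o[5].round(0))
c=read_camera('top')
print('top A',onz(c,c['T'],(191.7,268.3),.058),'C',onz(c,c['T'],(140+81/3,140+533/3),.058))
g=c['image'].astype(int).sum(2)
im=c['image'][:,:,::-1];cv2.imwrite('pics/t2c.png',cv2.resize(im[200:350,140:340],(800,600),interpolation=cv2.INTER_CUBIC))
print(proj(c,c['T'],s['tool_pos']))
```

```text
[ 447.4 -318.1   64.3   27.8   27.6] [317. 277.]
[ 460.7 -257.9   71.    27.4   27.4] [285. 157.]
[ 375.8 -221.8   16.3   27.5   27.2] [ 88. 168.]
[ 549.3 -280.    36.3   31.2   28.5] [483. 113.]
top A [ 0.46225279 -0.25898603  0.058     ] C [ 0.37637646 -0.22140555  0.058     ]
[224.66624631 278.40460437]
```

View pics/t2c.png

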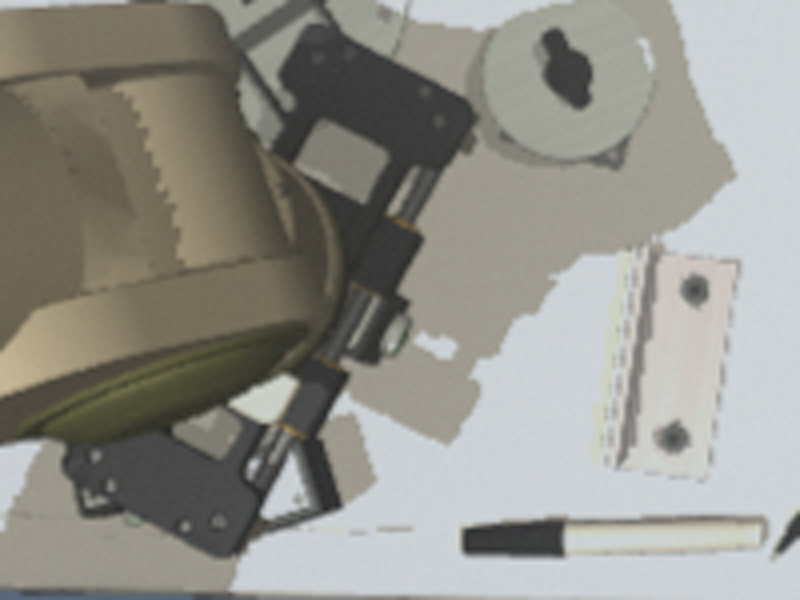

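Request:
carry_out(series="0.3 2 1 13 0;0.3 0 0 1.5 0;0.3 0 0 1.5 0;0.3 0 0 0 0;0.3 0 0 0 0")

```text
time: 6.9
tool_pos: [0.4474, -0.316, 0.0446]
eef_rot: [2.668, 1.659, 0.0]
contact_force: [-0.6, -0.2, -0.7]
finger_gap: 0.0277
```

Run:
```python
from det import *
s,c,T=look('w6')
for o in cubes(c,T): print(np.round(o[:5],1),o[5].round(0))
plan(447.5,-318,40,-26)
# finger edges: dark->light along rows in the finger zone
g=cv2.cvtColor(c['image'],cv2.COLOR_RGB2GRAY)
for z in (-40,-30,-20,0,11):
    Tt=c['T_tool_cam']; print(z,[proj(c,Tt,np.array([x,y,z])/1000).round(0) for x in (7.5,-7.5) for y in (-14,14)])
```

```text
[ 447.6 -318.2   63.7   27.3   28.1] [316. 296.]
[ 375.7 -221.9   16.3   27.4   27.2] [ 66. 179.]
[ 460.6 -257.9   71.    27.3   27.3] [282. 166.]
[ 548.5 -279.2   36.1   30.5   27.6] [494. 117.]
shift [-1.8  1.   4.6] turn -0.3 th -26.3 j [ 0.18  0.66  0.49  2.15 -0.67  0.49  0.73] tcp [ 447.4 -315.9   44.6]
-40 [array([279., 302.]), array([349., 302.]), array([280., 336.]), array([348., 336.])]
-30 [array([281., 292.]), array([347., 292.]), array([282., 324.]), array([346., 324.])]
-20 [array([282., 283.]), array([345., 283.]), array([283., 314.]), array([345., 314.])]
0 [array([285., 268.]), array([342., 268.]), array([286., 296.]), array([342., 296.])]
11 [array([287., 260.]), array([341., 260.]), array([287., 287.]), array([341., 287.])]
```

Request:
carry_out(series="0.3 -2 1 2 0;0.3 0 0 2 0;0.3 0 0 2 0;0.3 0 0 2 0;0.3 0 0 2 0")

```text
time: 7.58
tool_pos: [0.4474, -0.3181, 0.0344]
eef_rot: [-2.668, -1.659, 0.0]
contact_force: [0.6, 0.7, 0.0]
finger_gap: 0.0279
```

Request:
carry_out(series="0.3 0 0 1 0;0.3 0 0 1 0;0.3 0 0 1 0;0.3 0 0 1 0;0.3 0 0 1 0")

```text
time: 8.2
tool_pos: [0.4476, -0.3182, 0.0301]
eef_rot: [2.668, 1.658, 0.001]
contact_force: [-1.9, 2.9, 20.5]
finger_gap: 0.028
```

Request:
carry_out(series="0.55 0 0 -12 0;0.55 0 0 0 0;0.55 0 0 0 0;0.55 0 0 10 0;0.55 0 0 10 0")

```text
time: 8.82
tool_pos: [0.4473, -0.3179, 0.0206]
eef_rot: [-2.667, -1.659, 0.0]
contact_force: [0.4, 0.1, -0.5]
finger_gap: 0.0514
```

Request:
carry_out(series="0.55 0 0 10 0;0.55 0 0 2.5 0;0.3 0 0 0 0;0.3 0 0 0 0;0.3 0 0 0 0")

```text
time: 9.45
tool_pos: [0.4476, -0.3182, 0.0093]
eef_rot: [2.667, 1.659, 0.0]
contact_force: [0.3, -0.0, -0.2]
finger_gap: 0.0336
```

Request:
carry_out(series="0.3 0 0 0 0;0.3 0 0 0 0")

```text
time: 9.7
tool_pos: [0.4476, -0.3182, 0.0092]
eef_rot: [2.668, 1.659, 0.0]
contact_force: [0.3, -0.2, 1.9]
finger_gap: 0.0339
```

```bash
cat > stop.py <<'E'
from det import *
c=read_camera('wrist')
def meas(img,s,cols,r0,r1):
    T=wristT(c,s);g=cv2.GaussianBlur(cv2.imread(img,0),(3,3),0).astype(float)
    P0,P1=[],[]
    for u in cols:
        d=np.diff(g[r0:r1,u]);i=d.argmin();j=i+1+d[i+1:].argmax()
        P0.append(onz(c,T,(u,r0+i+.5),0)[:2]*1000);P1.append(onz(c,T,(u,r0+j+.5),.028)[:2]*1000)
        if u==cols[0] or u==cols[-1]: print(u,g[r0:r1,u].astype(int))
    for P in (P0,P1):
        P=np.array(P,np.float32);vx,vy,x,y=cv2.fitLine(P,cv2.DIST_HUBER,0,.01,.01).ravel()
        print('angle',np.degrees(np.arctan2(vy,vx))%180-180,'pt',x,y,'y at x=430:',y+(430-x)*vy/vx, 'resid',np.abs((P[:,0]-x)*vy-(P[:,1]-y)*vx).mean())
print('w2');meas('pics/w2.png',dict(tool_pos=np.array([.4751,-.2907,.3317]),eef_rot=np.array([2.776,1.469,0])),range(325,372,3),268,318)
print('w3');meas('pics/w3.png',dict(tool_pos=np.array([.4504,-.3196,.201]),eef_rot=np.array([2.666,1.657,.003])),range(310,364,3),292,345)
E
python3 stop.py
```

```text
w2
325 [202 201 201 201 201 201 201 201 201 201 202 202 201 201 201 201 201 201
 201 201 201 201 202 202 201 200 198 197 195 190 174 149 122 103  95  93
  93  93 100 121 152 173 175 173 175 177 177 179 183 185]
370 [201 201 201 200 199 198 197 195 189 171 142 115  99  95  95  95  96 105
 128 156 169 168 170 176 178 176 176 179 182 183 183 182 182 181 180 179
 179 179 178 178 178 180 182 181 180 181 183 187 193 198]
angle -6.9776306 pt 428.64496 -436.61954 y at x=430: -436.78537 resid 3.67865
angle -7.076004 pt 427.43958 -434.64325 y at x=430: -434.9611 resid 2.518777
w3
310 [209 209 209 209 209 209 209 209 209 209 209 209 209 209 209 209 209 209
 209 209 209 209 209 208 206 204 204 203 202 196 177 147 117 100  89  74
  60  60  75  90  98 108 131 165 183 177 167 170 180 183 181 182 187]
361 [209 209 209 209 209 209 208 207 205 204 204 203 197 179 151 123 107 100
  99  99  99 100 100 100 101 111 138 171 186 178 170 175 184 185 182 181
 185 187 188 187 187 187 186 184 183 183 183 183 183 182 181 182 184]
angle -6.284912 pt 414.9276 -435.00183 y at x=430: -436.66183 resid 3.3682377
angle -7.417984 pt 417.8537 -433.97192 y at x=430: -435.5533 resid 1.8565977
```

Request:
carry_out(series="0.3 0 0 -50 0;0.3 0 0 -20 0;0.3 0 0 0 0")

```text
time: 10.12
tool_pos: [0.4481, -0.3183, 0.08]
eef_rot: [2.666, 1.658, 0.002]
contact_force: [0.7, 0.4, -2.5]
finger_gap: 0.0333
```

Run:
```python
from det import *
plan(434,-397,40,-7)
```

```text
shift [-76.9  22.   40.1] turn -19.2 th -26.2 j [ 0.14  0.61  0.57  2.12 -0.62  0.57  0.7 ] tcp [ 448.1 -318.3   80. ]
```

Request:
carry_out(series="0.3 -38.5 11 0 0;0.3 -38.5 11 0 0;0.3 0 0 30 -9.6;0.3 0 0 30 -9.6;0.3 0 0 0 0", force=50)

```text
time: 10.75
tool_pos: [0.4314, -0.3956, 0.0164]
eef_rot: [-2.352, -2.075, -0.0]
contact_force: [0.8, -0.1, -2.0]
finger_gap: 0.0333
```

Run:
```python
from det import *
plan(432,-419.1,10.5,-7)
```

```text
shift [-23.3   3.6   5.8] turn -0.2 th -7.2 j [ 0.4   0.71  0.38  2.06 -0.56  0.47  1.08] tcp [ 431.4 -395.6   16.4]
```

Request:
carry_out(series="0.3 0 0 5 0;0.3 -6 0 0 0;0.3 -4 0 0 0;0.3 -4 0 0 0;0.3 -3 0 0 0")

```text
time: 11.38
tool_pos: [0.4312, -0.4134, 0.0143]
eef_rot: [-2.353, -2.08, -0.001]
contact_force: [1.4, 5.4, 0.4]
finger_gap: 0.0337
```

Request:
carry_out(series="0.3 -2 0 0 0;0.3 -2 0 0 0;0.3 -1 0 0 0;0.3 0 0 0 0")

```text
time: 11.88
tool_pos: [0.4307, -0.4173, 0.0139]
eef_rot: [-2.352, -2.08, -0.002]
contact_force: [0.5, 4.5, -0.2]
finger_gap: 0.0335
```

Request:
carry_out(series="0.3 -1 0 3 0;0.3 -1 0 0 0;0.3 -1 0 0 0;0.3 0 0 0 0")

```text
time: 12.38
tool_pos: [0.4302, -0.4198, 0.0107]
eef_rot: [-2.351, -2.08, -0.002]
contact_force: [2.0, 5.9, -1.8]
finger_gap: 0.0338
```

Request:
carry_out(series="0.3 -1 0 0 0;0.3 -1 0 0 0;0.3 0 0 0 0")

```text
time: 12.75
tool_pos: [0.4302, -0.4199, 0.0107]
eef_rot: [-2.348, -2.079, -0.005]
contact_force: [1.3, 10.9, 3.1]
finger_gap: 0.0335
```

Request:
carry_out(series="0.3 -1 0 0 0;0.3 0 0 0 0")

```text
time: 13.0
tool_pos: [0.4301, -0.4199, 0.0106]
eef_rot: [-2.347, -2.079, -0.007]
contact_force: [2.2, 12.6, 3.3]
finger_gap: 0.0336
```

Request:
carry_out(series="0.3 -1.5 0 0 0;0.3 0 0 0 0;0.3 20 0 -3 0;0.3 20 0 0 10;0.3 0 0 0 10")

```text
time: 13.62
tool_pos: [0.4348, -0.3851, 0.0143]
eef_rot: [2.683, 1.634, 0.0]
contact_force: [-1.3, -0.5, -1.9]
finger_gap: 0.0335
```

Request:
carry_out(series="0.3 0 0 0 10;0.3 0 0 0 10;0.3 0 0 0 10;0.3 0 0 0 10;0.3 0 0 0 10")

```text
time: 14.25
tool_pos: [0.4344, -0.3869, 0.0144]
eef_rot: [3.121, 0.345, -0.0]
contact_force: [0.2, 0.2, -2.7]
finger_gap: 0.0339
```

Request:
carry_out(series="0.3 0 0 0 10;0.3 0 0 0 10;0.3 0 0 0 0")

```text
time: 14.62
tool_pos: [0.4344, -0.3867, 0.0141]
eef_rot: [3.134, -0.191, -0.001]
contact_force: [0.1, -0.1, -1.9]
finger_gap: 0.0337
```

Run:
```python
from det import *
plan(431,-419.9,10.7,-97)
```

```text
shift [ 0.7 33.4  3.5] turn 0.0 th -97.0 j [ 0.16  0.82  0.75  2.09 -1.    0.64 -0.07] tcp [ 434.4 -386.7   14.1]
```

Request:
carry_out(series="0.3 0 10 3.5 0;0.3 0 8 0 0;0.3 0 4 0 0;0.3 0 4 0 0;0.3 0 3 0 0")

```text
time: 15.25
tool_pos: [0.4309, -0.4137, 0.0103]
eef_rot: [-3.132, 0.192, 0.0]
contact_force: [0.5, 5.2, 1.0]
finger_gap: 0.0337
```

Request:
carry_out(series="0.3 0 2 0 0;0.3 0 2 0 0;0.3 0 1 0 0;0.3 0 1 0 0;0.3 0 0 0 0")

```text
time: 15.88
tool_pos: [0.4304, -0.4177, 0.01]
eef_rot: [-3.13, 0.19, 0.001]
contact_force: [0.9, 8.4, 2.7]
finger_gap: 0.0336
```

Request:
carry_out(series="0.3 0 1 0 0;0.3 0 0 0 0")

```text
time: 16.12
tool_pos: [0.4304, -0.4177, 0.0099]
eef_rot: [-3.128, 0.19, 0.001]
contact_force: [0.6, 10.5, 2.5]
finger_gap: 0.0335
```

Run:
```python
from det import *
plan(431,-419.9,10.7,-97)
```

```text
shift [ 0.8  2.1 -0.8] turn 0.1 th -96.9 j [ 0.22  0.85  0.75  2.05 -0.98  0.67 -0.05] tcp [ 430.4 -417.7    9.9]
```

Request:
carry_out(series="0.3 0 2 0 0;0.3 0 2 0 0;0.3 0 0 0 0")

```text
time: 16.5
tool_pos: [0.4304, -0.4178, 0.0095]
eef_rot: [-3.121, 0.187, 0.001]
contact_force: [2.0, 20.6, 7.8]
finger_gap: 0.0337
```

Request:
carry_out(series="0.3 0 -20 -5 0;0.3 0 -30 -40 0;0.3 0 0 -40 0;0.3 0 0 0 0")

```text
time: 17.0
tool_pos: [0.4369, -0.3777, 0.0982]
eef_rot: [3.132, -0.192, 0.006]
contact_force: [-0.3, 0.8, -2.0]
finger_gap: 0.0334
```

Run:
```python
from det import *
# turret from w2 image: slot + wall edges
c=read_camera('wrist')
s=dict(tool_pos=np.array([.4751,-.2907,.3317]),eef_rot=np.array([2.776,1.469,0]));T=wristT(c,s)
g=cv2.imread('pics/w2.png',0)
sub=g[20:180,320:460]
m=(sub<90).astype(np.uint8)
cs,_=cv2.findContours(m,cv2.RETR_EXTERNAL,cv2.CHAIN_APPROX_NONE)
for k in cs:
    if len(k)<15: continue
    q=k[:,0].astype(float)+[320,20]
    for z in (.028,.04):
        P=np.array([onz(c,T,p,z)[:2] for p in q],np.float32)*1000
        print(len(k),z,np.round(cv2.minAreaRect(P)[0]+cv2.minAreaRect(P)[1]+(cv2.minAreaRect(P)[2],),1))
plan(0,0)
```

```text
182 0.028 [ 624.9 -298.8   43.8   37.7   36.1]
182 0.04 [ 622.4 -297.1   42.7   36.8   36.1]
56 0.028 [ 600.9 -263.5   24.6   10.3   35.7]
56 0.04 [ 599.  -262.6   24.    10.1   35.7]
613 0.028 [ 586.9 -245.4  126.2   85.5   35.9]
613 0.04 [ 585.3 -244.9  123.2   83.5   35.9]
shift [-479.2 -320.8   -1.8] turn None th -97.0 j [ 0.06  0.73  0.9   2.06 -0.84  0.77 -0.2 ] tcp [ 436.5 -376.9   96.6]
```

Run:
```python
from det import *
plan(631.4,-239.1,85,-54)
```

```text
shift [ 176.6 -160.6   11.8] turn -43.0 th -97.0 j [ 0.06  0.73  0.9   2.06 -0.84  0.77 -0.2 ] tcp [ 436.5 -376.9   96.6]
```

Request:
carry_out(series="0.3 44 -40 0 0;0.3 44 -40 0 0;0.3 44 -40 0 0;0.3 44.5 -40.5 0 0;0.3 0 0 0 -10.5")

```text
time: 17.68
tool_pos: [0.6344, -0.2336, 0.0923]
eef_rot: [-3.138, -0.112, 0.002]
contact_force: [-1.6, -1.0, -1.5]
finger_gap: 0.0335
```

Request:
carry_out(series="0.3 0 0 0 -10.5;0.3 0 0 0 -10.5;0.3 0 0 10 -10.5;0.3 0 0 0 0;0.3 0 0 0 0")

```text
time: 18.3
tool_pos: [0.6302, -0.2391, 0.085]
eef_rot: [-2.998, -0.937, 0.001]
contact_force: [-0.2, -0.7, -1.2]
finger_gap: 0.0338
```

Run:
```python
from det import *
s,c,T=look('w7')
for o in cubes(c,T,zt=s['tool_pos'][2]+.0487): print(np.round(o[:5],1),o[5].round(0))
plan(631.4,-239.1,16.5,-54)
im=c['image'][:,:,::-1];cv2.imwrite('pics/w7c.png',im)
```

```text
[ 630.3 -239.1   34.7   26.6   27.1] [313. 329.]
shift [ 0.9  0.6 68.7] turn -1.3 th -55.3 j [-0.16  0.78  0.74  1.84 -0.71  0.81 -0.02] tcp [ 630.4 -239.1   85.2]
```

View pics/w7c.png

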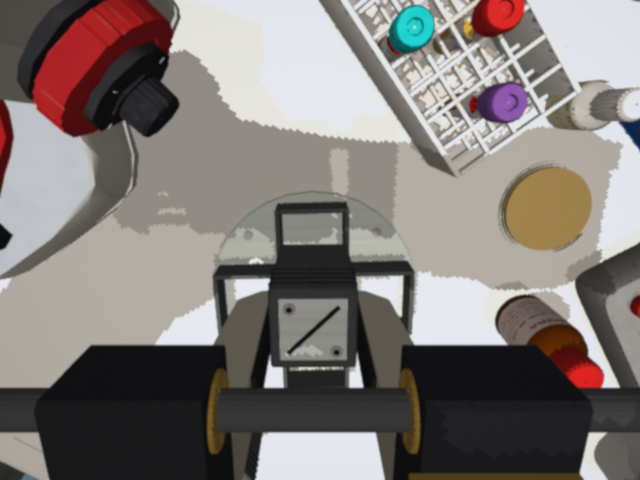

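Run:
```python
from det import *
c=read_camera('scene');u,v=proj(c,c['T'],np.array([.63,-.239,.105])).astype(int)
print(u,v)
im=c['image'][:,:,::-1];cv2.imwrite('pics/s2.png',cv2.resize(im[v-35:v+35,u-45:u+45],(720,560),interpolation=cv2.INTER_CUBIC))
```

```text
308 174
```

View pics/s2.png

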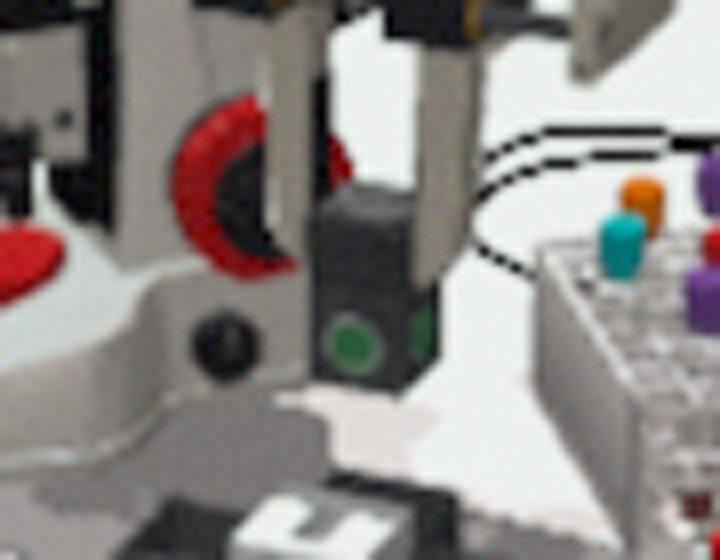

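Request:
carry_out(series="0.3 3 0.6 20 -1.3;0.3 0 0 20 0;0.3 0 0 10 0;0.3 0 0 8 0;0.3 0 0 5 0")

```text
time: 19.02
tool_pos: [0.6332, -0.2379, 0.022]
eef_rot: [2.986, 0.977, -0.0]
contact_force: [-0.1, -0.4, -2.4]
finger_gap: 0.0336
```

Request:
carry_out(series="0.3 0 0 3 0;0.3 0 0 2 0;0.3 0 0 0 0")

```text
time: 19.4
tool_pos: [0.6334, -0.2377, 0.0177]
eef_rot: [2.986, 0.977, 0.0]
contact_force: [-0.0, 0.4, -2.1]
finger_gap: 0.0337
```

Request:
carry_out(series="0.5 0 0 0 0;0.5 0 0 0 0;0.5 0 0 -30 0;0.5 0 0 -50 0;0.5 0 0 0 0")

```text
time: 20.02
tool_pos: [0.6352, -0.2392, 0.1014]
eef_rot: [2.982, 0.975, 0.007]
contact_force: [-0.4, 0.0, 0.5]
finger_gap: 0.0467
```

Run:
```python
from det import *
s,c,T=look('w8')
for o in cubes(c,T,zt=.064): print(np.round(o[:5],1),o[5].round(0))
print(s['finger_gap']);plan(460.7,-258,100,-109)
```

```text
[ 633.7 -238.    36.1   26.9   27.9] [309. 258.]
0.046699414542835695
shift [-151.8  -86.6   -1.2] turn 55.3 th -53.7 j [-0.17  0.76  0.75  1.82 -0.69  0.83 -0.01] tcp [ 634.3 -238.1   99.4]
```

Request:
carry_out(series="0.55 -50.5 -29 0 0;0.55 -50.5 -29 0 0;0.55 -50.5 -29 0 0;0.55 0 0 0 10;0.55 0 0 0 10")

```text
time: 20.7
tool_pos: [0.4587, -0.257, 0.0972]
eef_rot: [-3.111, -0.433, 0.0]
contact_force: [1.2, 0.2, -0.1]
finger_gap: 0.0511
```

Request:
carry_out(series="0.55 0 0 0 10;0.55 0 0 0 10;0.55 0 0 0 10;0.55 0 0 0 5;0.55 0 0 0 0")

```text
time: 21.32
tool_pos: [0.4592, -0.2568, 0.0967]
eef_rot: [3.099, -0.51, -0.003]
contact_force: [-0.2, 0.7, -0.1]
finger_gap: 0.0513
```

Run:
```python
from det import *
s,c,T=look('w9')
for o in cubes(c,T): print(np.round(o[:5],1),o[5].round(0))
plan(460.7,-258,9.5,-109)
```

```text
[ 470.7 -273.7   71.    28.2   27.9] [333. 230.]
[ 559.2 -286.3   36.1   33.2   33.5] [303.  64.]
shift [ 1.8  0.6 87.4] turn 0.4 th -108.6 j [-0.21  0.72  0.99  2.17 -0.92  0.76 -0.49] tcp [ 459.3 -256.8   96.9]
```

Run:
```python
from det import *
s,c,T=look('w10')
for o in cubes(c,T): print(np.round(o[:5],1),o[5].round(0))
plan(470.7,-273.7,9.5,-109)
```

```text
[ 470.7 -273.6   71.3   28.2   27.9] [333. 231.]
[ 559.2 -286.2   36.    33.1   33.5] [303.  64.]
shift [16.1 12.3 87.5] turn 0.4 th -108.6 j [-0.21  0.72  0.99  2.17 -0.92  0.76 -0.49] tcp [ 459.4 -256.9   97.1]
```

Request:
carry_out(series="0.55 16 12.3 20 0;0.55 0 0 40 0;0.55 0 0 20 0;0.55 0 0 7 0;0.55 0 0 0 0")

```text
time: 22.05
tool_pos: [0.4708, -0.2742, 0.0108]
eef_rot: [-3.099, 0.512, -0.0]
contact_force: [-0.6, 0.1, 0.5]
finger_gap: 0.0509
```

Request:
carry_out(series="0.3 0 0 0 0;0.3 0 0 0 0;0.3 0 0 0 0;0.3 0 0 0 0;0.3 0 0 -30 0")

```text
time: 22.68
tool_pos: [0.47, -0.2732, 0.0397]
eef_rot: [-3.099, 0.511, 0.004]
contact_force: [-0.4, 0.3, -1.7]
finger_gap: 0.0336
```

Run:
```python
from det import *
plan(436,-385,20,-7)
```

```text
shift [  3.7 116.8  19.7] turn -101.7 th -108.7 j [-0.06  0.75  0.76  2.16 -0.96  0.62 -0.49] tcp [ 470.  -273.2   39.7]
```

Request:
carry_out(series="0.3 0 0 -40 0;0.3 1 58 0 0;0.3 2 58 0 0;0.3 0 0 0 -10.5;0.3 0 0 0 -10.5")

```text
time: 23.3
tool_pos: [0.4357, -0.3853, 0.0803]
eef_rot: [3.141, 0.069, -0.001]
contact_force: [0.2, 0.7, -2.1]
finger_gap: 0.0336
```

Request:
carry_out(series="0.3 0 0 0 -10.5;0.3 0 0 0 -10.5;0.3 0 0 0 -10.5;0.3 0 0 0 -10.5;0.3 0 0 0 -10.5")

```text
time: 23.92
tool_pos: [0.4362, -0.3845, 0.0804]
eef_rot: [-2.785, -1.453, 0.001]
contact_force: [-0.2, 0.4, -1.6]
finger_gap: 0.034
```

Request:
carry_out(series="0.3 0 0 0 -10.5;0.3 0 0 30 -10.5;0.3 0 0 30 -7.2;0.3 0 0 0 0;0.3 0 0 0 0")

```text
time: 24.55
tool_pos: [0.4364, -0.3851, 0.0211]
eef_rot: [2.357, 2.077, -0.0]
contact_force: [-0.1, -0.6, -1.5]
finger_gap: 0.0335
```

Run:
```python
from det import *
plan(432,-419,12,-7)
```

```text
shift [-34.2  -0.1   9.2] turn -0.2 th -7.2 j [ 0.45  0.68  0.26  2.07 -0.4   0.44  0.9 ] tcp [ 436.4 -385.1   21.1]
```

Request:
carry_out(series="0.3 -12 0 9 0;0.3 -10 0 0 0;0.3 -4 0 0 0;0.3 -3 0 0 0;0.3 -3 0 0 0")

```text
time: 25.18
tool_pos: [0.4325, -0.4147, 0.0115]
eef_rot: [-2.351, -2.08, -0.002]
contact_force: [-0.3, 5.0, 0.8]
finger_gap: 0.0338
```

Request:
carry_out(series="0.3 -2 0 0 0;0.3 -2 0 0 0;0.3 -2 0 0 0;0.3 0 0 0 0")

```text
time: 25.68
tool_pos: [0.432, -0.4188, 0.0114]
eef_rot: [-2.348, -2.08, -0.004]
contact_force: [0.5, 8.8, 2.4]
finger_gap: 0.0339
```

Request:
carry_out(series="0.3 -2 0 0 0;0.3 -1 0 0 0;0.3 0 0 0 0")

```text
time: 26.05
tool_pos: [0.4319, -0.419, 0.0113]
eef_rot: [-2.344, -2.079, -0.008]
contact_force: [2.0, 15.1, 7.4]
finger_gap: 0.0337
```

Request:
carry_out(series="0.3 -2 0 0 0;0.3 0 0 0 0;0.3 20 0 -3 0;0.3 22 0 0 -10;0.3 0 0 0 -10")

```text
time: 26.68
tool_pos: [0.4369, -0.3837, 0.0147]
eef_rot: [-1.947, -2.465, -0.0]
contact_force: [-0.3, -0.6, -0.9]
finger_gap: 0.0343
```

Request:
carry_out(series="0.3 0 0 0 -10;0.3 0 0 0 -10;0.3 0 0 0 -10;0.3 0 0 0 -10;0.3 0 0 0 -10")

```text
time: 27.3
tool_pos: [0.4364, -0.3859, 0.0147]
eef_rot: [0.726, 3.056, -0.001]
contact_force: [-0.1, 0.0, -1.6]
finger_gap: 0.0336
```

Request:
carry_out(series="0.3 0 0 0 -10;0.3 0 0 0 -10;0.3 0 0 0 0;0.3 0 0 0 0")

```text
time: 27.8
tool_pos: [0.4363, -0.3858, 0.0146]
eef_rot: [0.2, 3.135, -0.0]
contact_force: [-0.2, 0.0, -2.0]
finger_gap: 0.0337
```

Run:
```python
from det import *
plan(431,-418,12,83)
```

```text
shift [  1.2 -32.6   2.6] turn -0.3 th 82.7 j [ 0.71  0.68 -0.13  2.05  0.2   0.42  1.88] tcp [ 436.3 -385.8   14.6]
```

Request:
carry_out(series="0.3 0 -12 2.5 0;0.3 0 -8 0 0;0.3 0 -4 0 0;0.3 0 -3 0 0;0.3 0 -3 0 0")

```text
time: 28.42
tool_pos: [0.4326, -0.4139, 0.0119]
eef_rot: [-0.192, -3.135, -0.003]
contact_force: [-0.1, 5.0, 0.4]
finger_gap: 0.0337
```

Request:
carry_out(series="0.3 0 -2 0 0;0.3 0 -2 0 0;0.3 0 -2 0 0;0.3 0 -1 0 0;0.3 0 0 0 0")

```text
time: 29.05
tool_pos: [0.432, -0.4178, 0.0119]
eef_rot: [-0.189, -3.134, -0.008]
contact_force: [1.0, 13.2, 4.1]
finger_gap: 0.0332
```

Request:
carry_out(series="0.3 0 -2 0 0;0.3 0 0 0 0")

```text
time: 29.3
tool_pos: [0.432, -0.4179, 0.0119]
eef_rot: [-0.187, -3.134, -0.012]
contact_force: [1.6, 18.2, 8.2]
finger_gap: 0.0335
```

Request:
carry_out(series="0.3 0 20 -5 0;0.3 0 30 -40 0;0.3 0 0 -40 0;0.3 0 0 0 0")

```text
time: 29.8
tool_pos: [0.4394, -0.3756, 0.1001]
eef_rot: [0.192, 3.131, -0.006]
contact_force: [0.5, -0.6, -2.6]
finger_gap: 0.0334
```

Run:
```python
from det import *
plan(574.3,-228.6,95,36)
```

```text
shift [-115.9  162.5    5.2] turn 47.0 th 83.0 j [ 0.73  0.54 -0.17  2.02  0.16  0.58  1.9 ] tcp [ 439.4 -375.6  100.1]
```

Request:
carry_out(series="0.3 -29 40.5 0 0;0.3 -29 40.5 0 0;0.3 -29 40.5 0 0;0.3 -29 41 0 0;0.3 0 0 0 10")

```text
time: 30.42
tool_pos: [0.5755, -0.2233, 0.0958]
eef_rot: [0.462, 3.107, 0.003]
contact_force: [-0.8, -0.3, -2.1]
finger_gap: 0.0334
```

Request:
carry_out(series="0.3 0 0 0 10;0.3 0 0 0 10;0.3 0 0 10 10;0.3 0 0 0 7;0.3 0 0 0 0")

```text
time: 31.05
tool_pos: [0.5722, -0.2277, 0.086]
eef_rot: [-1.426, -2.798, 0.002]
contact_force: [0.3, -0.8, -1.8]
finger_gap: 0.0335
```

Run:
```python
from det import *
s,c,T=look('w11')
for o in cubes(c,T,zt=s['tool_pos'][2]+.0475): print(np.round(o[:5],1),o[5].round(0))
plan(574.3,-228.6,20,36)
c=read_camera('scene');u,v=proj(c,c['T'],np.array([.574,-.229,.1])).astype(int)
im=c['image'][:,:,::-1];cv2.imwrite('pics/s3.png',cv2.resize(im[v-35:v+35,u-45:u+45],(720,560),interpolation=cv2.INTER_CUBIC))
```

```text
[ 571.2 -228.1   36.    27.3   26.8] [313. 328.]
shift [-1.8  1.1 66.3] turn 0.1 th 36.1 j [ 0.23  0.6   0.09  1.95 -0.09  0.6   1.  ] tcp [ 572.4 -227.7   86.3]
```

Request:
carry_out(series="0.3 -1.8 1.5 20 0;0.3 0 0 20 0;0.3 0 0 12 0;0.3 0 0 8 0;0.3 0 0 6 0")

```text
time: 31.78
tool_pos: [0.5751, -0.2285, 0.0206]
eef_rot: [1.428, 2.798, 0.0]
contact_force: [-0.4, 0.9, -2.8]
finger_gap: 0.0336
```

Request:
carry_out(series="0.3 0 0 1 0;0.3 0 0 0 0")

```text
time: 32.02
tool_pos: [0.5752, -0.2284, 0.0204]
eef_rot: [1.427, 2.798, 0.0]
contact_force: [-0.6, -0.4, -1.6]
finger_gap: 0.0337
```

Request:
carry_out(series="0.3 0 0 2.5 0;0.5 0 0 0 0;0.5 0 0 0 0;0.5 0 0 -30 0;0.5 0 0 -50 0")

```text
time: 32.65
tool_pos: [0.574, -0.2279, 0.0972]
eef_rot: [-1.426, -2.796, 0.001]
contact_force: [0.8, -0.3, 0.8]
finger_gap: 0.0464
```

Run:
```python
from det import *
s,c,T=look('w12')
for o in cubes(c,T,zt=.064): print(np.round(o[:5],1),o[5].round(0))
plan(378,-282,100,95)
```

```text
[ 574.1 -229.4   36.    27.8   27.9] [314. 262.]
shift [  74.4 -192.2    3.2] turn -59.1 th 35.9 j [ 0.22  0.58  0.09  1.93 -0.09  0.63  1.  ] tcp [ 577.3 -229.5  104.3]
```

Request:
carry_out(series="0.5 18.6 -48 0 0;0.5 18.6 -48 0 0;0.5 18.6 -48 0 0;0.5 18.6 -48 0 0;0.5 0 0 0 -10")

```text
time: 33.33
tool_pos: [0.3718, -0.2816, 0.0979]
eef_rot: [-1.179, -2.91, 0.001]
contact_force: [1.0, 0.2, -0.4]
finger_gap: 0.0464
```

Request:
carry_out(series="0.5 0 0 0 -10;0.5 0 0 0 -10;0.5 0 0 0 -10;0.5 0 0 0 -10;0.5 0 0 0 -9")

```text
time: 33.95
tool_pos: [0.3761, -0.281, 0.0978]
eef_rot: [-0.144, 3.138, -0.001]
contact_force: [-0.4, 0.2, 0.3]
finger_gap: 0.0462
```

Run:
```python
from det import *
s,c,T=look('w13')
for o in cubes(c,T): print(np.round(o[:5],1),o[5].round(0))
plan(374,-288,100,100)
im=c['image'][:,:,::-1];cv2.imwrite('pics/w13c.png',im)
```

```text
[ 524.4 -287.1   36.2   22.9   26.3] [286. 461.]
[ 376.8 -221.8   16.5   28.9   28.5] [415. 269.]
[ 371.3 -291.9   19.8   28.    28.4] [297. 249.]
shift [ 2.7 -6.6 -2.2] turn -4.4 th 95.6 j [ 0.7   0.46 -0.24  2.25  0.24  0.46  1.93] tcp [ 376.  -281.2   97.8]
```

View pics/w13c.png

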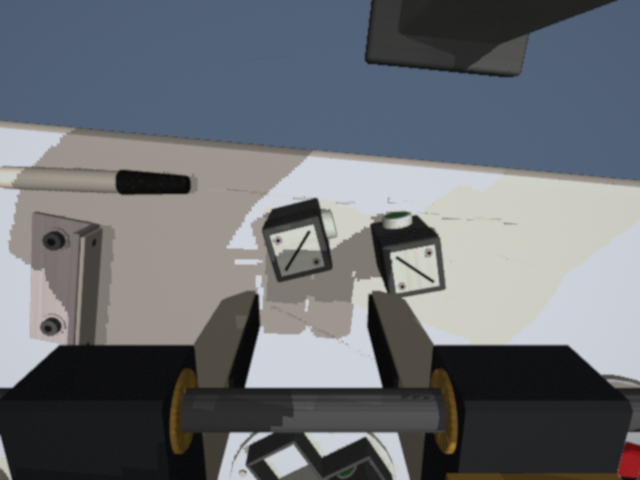

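Run:
```python
from det import *
plan(371.3,-291.9,10.5,109.8)
```

```text
shift [  5.8 -10.1  87.3] turn -14.2 th 95.6 j [ 0.7   0.46 -0.24  2.25  0.24  0.46  1.93] tcp [ 376.  -281.2   97.8]
```

Request:
carry_out(series="0.5 5.8 -10 0 -7;0.5 0 0 20 -7.2;0.5 0 0 35 0;0.5 0 0 20 0;0.5 0 0 12 0")

```text
time: 34.62
tool_pos: [0.3709, -0.2912, 0.0097]
eef_rot: [0.52, -3.098, -0.0]
contact_force: [0.0, 0.1, 0.5]
finger_gap: 0.0465
```

Request:
carry_out(series="0.5 0 0 0 0;0.3 0 0 0 0;0.3 0 0 0 0;0.3 0 0 0 0;0.3 0 0 0 0")

```text
time: 35.25
tool_pos: [0.3713, -0.2916, 0.0112]
eef_rot: [-0.522, 3.097, -0.001]
contact_force: [-0.7, 0.3, 6.7]
finger_gap: 0.0335
```

Request:
carry_out(series="0.3 0 0 -40 0;0.3 0 0 -30 0;0.3 0 0 0 0")

```text
time: 35.62
tool_pos: [0.3717, -0.2922, 0.0823]
eef_rot: [-0.521, 3.095, -0.004]
contact_force: [0.3, 0.2, -2.0]
finger_gap: 0.0331
```

Run:
```python
from det import *
plan(436,-385,20,-7)
```

```text
shift [ -30.2 -108.6   62.8] turn 116.1 th 109.1 j [ 0.76  0.49 -0.3   2.25  0.34  0.43  2.09] tcp [ 371.7 -292.2   82.3]
```

Request:
carry_out(series="0.3 -15 -54 0 0;0.3 -15 -54.5 0 0;0.3 0 0 0 10.5;0.3 0 0 0 10.5;0.3 0 0 0 10.5")

```text
time: 36.25
tool_pos: [0.4341, -0.3838, 0.079]
eef_rot: [-0.348, -3.12, -0.001]
contact_force: [-0.5, 0.3, -1.7]
finger_gap: 0.0335
```

Request:
carry_out(series="0.3 0 0 0 10.5;0.3 0 0 0 10.5;0.3 0 0 0 10.5;0.3 0 0 0 10.5;0.3 0 0 0 10.5")

```text
time: 36.88
tool_pos: [0.4342, -0.3838, 0.0792]
eef_rot: [-1.692, -2.645, 0.001]
contact_force: [-1.3, -0.4, -2.1]
finger_gap: 0.0339
```

Request:
carry_out(series="0.3 0 0 20 10.5;0.3 0 0 30 10.5;0.3 0 0 10 10.5;0.3 0 0 0 0;0.3 0 0 0 0")

```text
time: 37.5
tool_pos: [0.4347, -0.384, 0.0204]
eef_rot: [-2.337, -2.1, 0.001]
contact_force: [-0.6, -0.0, -0.9]
finger_gap: 0.0338
```

Run:
```python
from det import *
plan(432,-419,12,-7.2)
```

```text
shift [-35.1   1.    8.4] turn 1.1 th -6.1 j [ 0.49  0.68  0.2   2.07 -0.31  0.42  0.82] tcp [ 434.7 -384.    20.4]
```

Request:
carry_out(series="0.3 -12 0 8.5 1;0.3 -11 0 0 0;0.3 -4 0 0 0;0.3 -3 0 0 0;0.3 -3 0 0 0")

```text
time: 38.12
tool_pos: [0.4308, -0.4153, 0.0121]
eef_rot: [-2.357, -2.074, -0.002]
contact_force: [0.3, 5.5, 0.9]
finger_gap: 0.0336
```

Request:
carry_out(series="0.3 -2 0 0 0;0.3 -2 0 0 0;0.3 -2 0 0 0;0.3 -2 0 0 0;0.3 0 0 0 0")

```text
time: 38.75
tool_pos: [0.4304, -0.4173, 0.0118]
eef_rot: [-2.348, -2.073, -0.009]
contact_force: [2.8, 18.8, 7.6]
finger_gap: 0.0336
```

Request:
carry_out(series="0.3 -2 0 0 0;0.3 -1 0 0 0;0.3 0 0 0 0")

```text
time: 39.12
tool_pos: [0.4304, -0.4175, 0.0118]
eef_rot: [-2.344, -2.073, -0.012]
contact_force: [4.1, 26.4, 12.8]
finger_gap: 0.0335
```

Request:
carry_out(series="0.3 15 0 -3 0;0.3 30 0 0 10;0.3 0 0 0 10;0.3 0 0 0 10;0.3 0 0 0 10")

```text
time: 39.75
tool_pos: [0.4353, -0.3837, 0.0155]
eef_rot: [2.928, 1.133, 0.0]
contact_force: [-0.1, -0.1, -1.4]
finger_gap: 0.0337
```

Request:
carry_out(series="0.3 0 0 0 10;0.3 0 0 0 10;0.3 0 0 0 10;0.3 0 0 0 10;0.3 0 0 0 10")

```text
time: 40.38
tool_pos: [0.4353, -0.3837, 0.0154]
eef_rot: [3.133, -0.21, 0.001]
contact_force: [0.1, -0.3, -2.5]
finger_gap: 0.0337
```

Request:
carry_out(series="0.3 0 0 0 0;0.3 0 0 0 0")

```text
time: 40.62
tool_pos: [0.4353, -0.3832, 0.0152]
eef_rot: [3.135, -0.195, 0.0]
contact_force: [0.2, -0.1, -2.4]
finger_gap: 0.0333
```

Run:
```python
from det import *
plan(432,-418,12,-97)
```

```text
shift [ 1.1 34.9  3.2] turn -0.1 th -97.1 j [ 0.24  0.77  0.61  2.09 -0.86  0.55 -0.22] tcp [ 435.3 -383.2   15.2]
```

Request:
carry_out(series="0.3 0 12 3 0;0.3 0 11 0 0;0.3 0 4 0 0;0.3 0 3 0 0;0.3 0 3 0 0")

```text
time: 41.25
tool_pos: [0.4309, -0.4138, 0.0117]
eef_rot: [-3.132, 0.2, 0.001]
contact_force: [-0.2, 5.5, 0.4]
finger_gap: 0.0338
```

Request:
carry_out(series="0.3 0 2 0 0;0.3 0 2 0 0;0.3 0 2 0 0;0.3 0 1 0 0;0.3 0 0 0 0")

```text
time: 41.88
tool_pos: [0.4304, -0.4178, 0.0114]
eef_rot: [-3.127, 0.197, 0.002]
contact_force: [0.8, 11.8, 3.2]
finger_gap: 0.0338
```

Request:
carry_out(series="0.3 0 2 0 0;0.3 0 0 0 0")

```text
time: 42.12
tool_pos: [0.4304, -0.4178, 0.0114]
eef_rot: [-3.124, 0.195, 0.002]
contact_force: [0.9, 16.8, 7.4]
finger_gap: 0.0336
```

Request:
carry_out(series="0.3 0 -20 -5 0;0.3 0 -30 -40 0;0.3 0 0 -35 0;0.3 0 0 0 0")

```text
time: 42.62
tool_pos: [0.4376, -0.3758, 0.0943]
eef_rot: [3.132, -0.2, 0.006]
contact_force: [0.4, 0.4, -2.1]
finger_gap: 0.0334
```

Run:
```python
from det import *
plan(623.7,-296.6,90,-54)
```

```text
shift [ 174.5 -102.2    4.8] turn -43.3 th -97.3 j [ 0.13  0.67  0.75  2.06 -0.73  0.69 -0.33] tcp [ 437.6 -375.8   94.3]
```

Run:
```python
from det import *
plan(565,-287.3,88,-54)
```

```text
shift [ 115.1 -104.     6.5] turn -43.3 th -97.3 j [ 0.13  0.67  0.75  2.06 -0.73  0.69 -0.33] tcp [ 437.6 -375.8   94.3]
```

Request:
carry_out(series="0.3 38 -34.5 0 0;0.3 38 -34.5 0 0;0.3 39 -35 0 0;0.3 0 0 0 -10.5;0.3 0 0 0 -10.5")

```text
time: 43.25
tool_pos: [0.5639, -0.2856, 0.0906]
eef_rot: [3.118, 0.385, -0.002]
contact_force: [-0.5, -0.8, -1.9]
finger_gap: 0.0336
```

Request:
carry_out(series="0.3 0 0 0 -10.5;0.3 0 0 6 -10.5;0.3 0 0 0 -1.3;0.3 0 0 0 0;0.3 0 0 0 0")

```text
time: 43.88
tool_pos: [0.5636, -0.2867, 0.0859]
eef_rot: [2.989, 0.966, -0.0]
contact_force: [-0.4, 0.3, -1.7]
finger_gap: 0.0338
```

Run:
```python
from det import *
s,c,T=look('w14')
for o in cubes(c,T,zt=s['tool_pos'][2]+.047): print(np.round(o[:5],1),o[5].round(0))
plan(565,-287.3,20,-54)
```

```text
[ 561.7 -288.1   35.8   26.6   27. ] [313. 332.]
shift [ 0.7  1.3 65.9] turn -0.2 th -54.2 j [ 0.02  0.68  0.57  1.93 -0.56  0.69 -0.01] tcp [ 563.7 -286.6   85.9]
```

Request:
carry_out(series="0.3 2.3 1.3 20 0;0.3 0 0 20 0;0.3 0 0 12 0;0.3 0 0 8 0;0.3 0 0 4 0")

```text
time: 44.55
tool_pos: [0.566, -0.2865, 0.0214]
eef_rot: [-2.988, -0.969, 0.001]
contact_force: [-0.4, -0.8, -0.8]
finger_gap: 0.0338
```

Request:
carry_out(series="0.3 0 0 2 0;0.3 0 0 0 0")

```text
time: 44.8
tool_pos: [0.5664, -0.2864, 0.0203]
eef_rot: [2.988, 0.969, 0.001]
contact_force: [0.2, 0.0, -2.4]
finger_gap: 0.0337
```

Request:
carry_out(series="0.3 0 0 2 0;0.5 0 0 0 0;0.5 0 0 0 0;0.5 0 0 -30 0;0.5 0 0 -50 0")

```text
time: 45.42
tool_pos: [0.5654, -0.2859, 0.0978]
eef_rot: [-2.987, -0.969, 0.003]
contact_force: [-0.5, -0.1, -0.2]
finger_gap: 0.0467
```

Run:
```python
from det import *
s,c,T=look('w15')
for o in cubes(c,T,zt=.064): print(np.round(o[:5],1),o[5].round(0))
plan(385,-228,105,-74)
```

```text
[ 564.8 -287.7   35.9   27.3   27.5] [315. 261.]
[ 573.7 -228.8   35.9   26.3   27. ] [237. 189.]
[ 633.9 -236.9   37.1   31.5   30.1] [314. 103.]
shift [-113.  -156.1   -1.4] turn 19.9 th -54.1 j [ 0.01  0.66  0.59  1.91 -0.54  0.72 -0.03] tcp [ 568.  -288.2  104.7]
```

Request:
carry_out(series="0.5 -28 -39 0 0;0.5 -28 -39 0 0;0.5 -28 -39 0 0;0.5 -29 -39 0 0;0.5 0 0 0 10")

```text
time: 46.1
tool_pos: [0.3795, -0.225, 0.0985]
eef_rot: [-3.061, -0.696, 0.0]
contact_force: [0.6, -0.7, 1.0]
finger_gap: 0.0467
```

Request:
carry_out(series="0.5 0 0 0 10;0.5 0 0 0 0;0.5 0 0 0 0")

```text
time: 46.48
tool_pos: [0.3834, -0.2264, 0.0981]
eef_rot: [3.11, 0.442, 0.0]
contact_force: [0.2, -0.3, 0.2]
finger_gap: 0.0464
```

Run:
```python
from det import *
s,c,T=look('w16')
for o in cubes(c,T): print(np.round(o[:5],1),o[5].round(0))
plan(376.5,-221.8,10.5,-73.7)
```

```text
[ 375.6 -222.2   16.2   27.6   27.7] [302. 266.]
shift [-5.3 -6.3 87.6] turn -0.2 th -73.9 j [-0.04  0.51  0.65  2.34 -0.68  0.48 -0.13] tcp [ 383.3 -226.4   98.1]
```

Request:
carry_out(series="0.5 -6 -6.3 20 0;0.5 0 0 35 0;0.5 0 0 20 0;0.5 0 0 12 0;0.5 0 0 0 0")

```text
time: 47.15
tool_pos: [0.3754, -0.2221, 0.0105]
eef_rot: [-3.11, -0.437, 0.001]
contact_force: [-0.5, -0.2, -0.0]
finger_gap: 0.0462
```

Request:
carry_out(series="0.3 0 0 0 0;0.3 0 0 0 0;0.3 0 0 0 0;0.3 0 0 0 0")

```text
time: 47.65
tool_pos: [0.376, -0.222, 0.0115]
eef_rot: [3.111, 0.436, 0.001]
contact_force: [-0.4, -0.0, 6.4]
finger_gap: 0.0337
```

Request:
carry_out(series="0.3 0 0 -40 0;0.3 0 0 -30 0;0.3 0 0 0 0")

```text
time: 48.02
tool_pos: [0.3767, -0.222, 0.0823]
eef_rot: [3.109, 0.438, 0.004]
contact_force: [1.1, 0.8, -2.7]
finger_gap: 0.0337
```

Run:
```python
from det import *
plan(436,-384,20,-7)
```

```text
shift [ 12.1 172.   62.7] turn -67.0 th -74.0 j [-0.02  0.53  0.61  2.37 -0.75  0.43 -0.06] tcp [ 376.7 -222.    82.3]
```

Request:
carry_out(series="0.3 4 57 0 0;0.3 4 57 0 0;0.3 4 58 0 0;0.3 0 0 0 -10;0.3 0 0 0 -10")

```text
time: 48.65
tool_pos: [0.4342, -0.384, 0.0792]
eef_rot: [-2.984, -0.977, 0.001]
contact_force: [0.1, 0.4, -1.8]
finger_gap: 0.0337
```

Request:
carry_out(series="0.3 0 0 0 -10;0.3 0 0 0 -10;0.3 0 0 20 -10;0.3 0 0 20 -10;0.3 0 0 22 -7")

```text
time: 49.28
tool_pos: [0.4346, -0.3833, 0.0174]
eef_rot: [-2.348, -2.086, -0.003]
contact_force: [0.1, -0.4, -2.3]
finger_gap: 0.0336
```

Request:
carry_out(series="0.3 0 0 0 0;0.3 0 0 0 0")

```text
time: 49.52
tool_pos: [0.4344, -0.384, 0.0189]
eef_rot: [-2.357, -2.077, -0.001]
contact_force: [-1.4, -0.4, -1.1]
finger_gap: 0.0337
```

Run:
```python
from det import *
plan(432,-418,12,-7)
```

```text
shift [-34.    1.9   6.9] turn -0.2 th -7.2 j [ 0.47  0.68  0.24  2.07 -0.37  0.43  0.87] tcp [ 434.4 -384.    18.9]
```

Request:
carry_out(series="0.3 -12 0 7 0;0.3 -11 0 0 0;0.3 -4 0 0 0;0.3 -3 0 0 0;0.3 -3 0 0 0")

```text
time: 50.15
tool_pos: [0.4306, -0.415, 0.012]
eef_rot: [-2.351, -2.08, -0.002]
contact_force: [0.9, 5.9, 1.4]
finger_gap: 0.0339
```

Request:
carry_out(series="0.3 -2 0 0 0;0.3 -2 0 0 0;0.3 -2 0 0 0;0.3 -2 0 0 0;0.3 0 0 0 0")

```text
time: 50.78
tool_pos: [0.4299, -0.4195, 0.0118]
eef_rot: [-2.346, -2.08, -0.006]
contact_force: [3.0, 12.6, 4.7]
finger_gap: 0.0336
```

Request:
carry_out(series="0.3 -2 0 0 0;0.3 0 0 0 0")

```text
time: 51.02
tool_pos: [0.4299, -0.4196, 0.0118]
eef_rot: [-2.343, -2.079, -0.009]
contact_force: [2.7, 17.5, 9.1]
finger_gap: 0.0335
```

Flush. Turn −90° for the second ring.

Request:
carry_out(series="0.3 -2 0 0 0;0.3 15 0 -3 0;0.3 29 0 0 -10;0.3 0 0 0 -10;0.3 0 0 0 -10")

```text
time: 51.65
tool_pos: [0.4347, -0.385, 0.0153]
eef_rot: [1.726, 2.624, -0.001]
contact_force: [0.5, -0.3, -1.4]
finger_gap: 0.0335
```

Request:
carry_out(series="0.3 0 0 0 -10;0.3 0 0 0 -10;0.3 0 0 0 -10;0.3 0 0 0 -10;0.3 0 0 0 -10")

```text
time: 52.28
tool_pos: [0.4344, -0.3855, 0.0152]
eef_rot: [0.457, 3.107, -0.002]
contact_force: [0.5, -0.4, -2.0]
finger_gap: 0.0335
```

Request:
carry_out(series="0.3 0 0 0 -10;0.3 0 0 0 0;0.3 0 0 0 0")

```text
time: 52.65
tool_pos: [0.4343, -0.3852, 0.0151]
eef_rot: [0.2, 3.135, -0.0]
contact_force: [0.7, -0.4, -1.2]
finger_gap: 0.0338
```

Run:
```python
from det import *
plan(432,-418,12,83)
```

```text
shift [ -1.9 -32.8   3.1] turn -0.3 th 82.7 j [ 0.73  0.68 -0.15  2.06  0.23  0.42  1.85] tcp [ 434.3 -385.2   15.1]
```

Request:
carry_out(series="0.3 0 -12 3 0;0.3 0 -9 0 0;0.3 0 -4 0 0;0.3 0 -3 0 0;0.3 0 -3 0 0")

```text
time: 53.28
tool_pos: [0.4305, -0.4142, 0.0119]
eef_rot: [-0.192, -3.135, -0.003]
contact_force: [1.2, 6.0, -0.3]
finger_gap: 0.0339
```

Request:
carry_out(series="0.3 0 -2 0 0;0.3 0 -2 0 0;0.3 0 -2 0 0;0.3 0 -2 0 0;0.3 0 0 0 0")

```text
time: 53.9
tool_pos: [0.4301, -0.4177, 0.0118]
eef_rot: [-0.188, -3.134, -0.011]
contact_force: [0.8, 17.1, 5.8]
finger_gap: 0.0334
```

Request:
carry_out(series="0.3 0 -2 0 0;0.3 0 0 0 0")

```text
time: 54.15
tool_pos: [0.43, -0.4178, 0.0118]
eef_rot: [-0.186, -3.133, -0.014]
contact_force: [2.9, 22.5, 9.6]
finger_gap: 0.0333
```

Request:
carry_out(series="0.3 0 20 -5 0;0.3 0 30 -40 0;0.3 0 0 -40 0;0.3 0 0 0 0")

```text
time: 54.65
tool_pos: [0.4372, -0.3771, 0.1001]
eef_rot: [0.193, 3.131, -0.006]
contact_force: [0.7, 0.1, -1.7]
finger_gap: 0.0336
```

Run:
```python
from det import *
plan(623.7,-296.6,95,36)
```

```text
shift [-175.2  102.8    5.6] turn 47.0 th 83.0 j [ 0.75  0.54 -0.2   2.02  0.18  0.59  1.88] tcp [ 437.2 -377.1  100.1]
```

Request:
carry_out(series="0.3 -44 26 0 0;0.3 -44 26 0 0;0.3 -44 26 0 0;0.3 -44 26 0 0;0.3 0 0 0 10")

```text
time: 55.28
tool_pos: [0.6267, -0.2909, 0.0954]
eef_rot: [0.464, 3.106, 0.003]
contact_force: [-0.4, -0.3, -2.8]
finger_gap: 0.0332
```

Request:
carry_out(series="0.3 0 0 0 10;0.3 0 0 0 10;0.3 0 0 10 10;0.3 0 0 0 7;0.3 0 0 0 0")

```text
time: 55.9
tool_pos: [0.6224, -0.2945, 0.0858]
eef_rot: [-1.426, -2.798, 0.002]
contact_force: [0.7, 0.1, -2.2]
finger_gap: 0.0337
```

Run:
```python
from det import *
s,c,T=look('w17')
for o in cubes(c,T,zt=s['tool_pos'][2]+.047): print(np.round(o[:5],1),o[5].round(0))
plan(623.7,-296.6,20,36)
```

```text
[ 620.6 -294.1   36.    27.6   26.8] [313. 326.]
shift [-2.4 -0.2 66.1] turn 0.1 th 36.1 j [ 0.32  0.67  0.06  1.77 -0.05  0.7   1.04] tcp [ 622.5 -294.5   86.1]
```

Request:
carry_out(series="0.3 -3 0.6 20 0;0.3 0 0 20 0;0.3 0 0 12 0;0.3 0 0 8 0;0.3 0 0 4 0")

```text
time: 56.58
tool_pos: [0.625, -0.2965, 0.0224]
eef_rot: [-1.427, -2.798, 0.0]
contact_force: [-1.0, -0.5, -1.8]
finger_gap: 0.0334
```

Request:
carry_out(series="0.3 0 0 3 0;0.3 0 0 1 0;0.3 0 0 0 0")

```text
time: 56.95
tool_pos: [0.6253, -0.2966, 0.0194]
eef_rot: [1.427, 2.798, 0.0]
contact_force: [-0.0, 0.2, -1.9]
finger_gap: 0.0337
```

Request:
carry_out(series="0.5 0 0 0 0;0.5 0 0 0 0;0.5 0 0 -30 0;0.5 0 0 -50 0;0.5 0 0 -50 0")

```text
time: 57.58
tool_pos: [0.625, -0.2966, 0.1505]
eef_rot: [-1.427, -2.798, 0.0]
contact_force: [0.6, -0.1, -0.7]
finger_gap: 0.0465
```

Run:
```python
from det import *
s,c,T=look('w18')
for o in cubes(c,T,zt=.064): print(np.round(o[:5],1),o[5].round(0))
plan(556,-412,140,-54)
im=c['image'][:,:,::-1];cv2.imwrite('pics/w18c.png',im)
```

```text
[ 623.4 -296.6   35.9   29.2   28.7] [313. 234.]
[ 634.5 -238.    35.9   28.7   28.4] [379. 174.]
[ 565.2 -287.9   34.3   28.4   28.8] [250. 174.]
[ 573.5 -228.5   35.9   29.6   29.5] [312. 105.]
shift [ -49.8 -125.3   17.6] turn 89.9 th 35.9 j [ 0.32  0.59  0.07  1.71 -0.05  0.83  1.04] tcp [ 628.1 -298.1  157.8]
```

View pics/w18c.png

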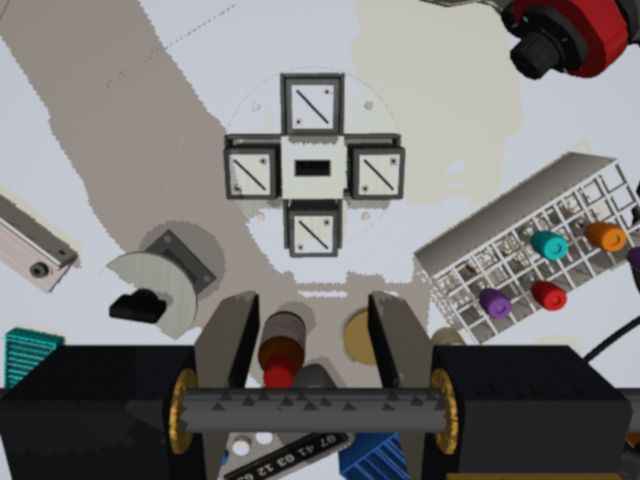

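Request:
carry_out(series="0.5 -17 -42 0 0;0.5 -17 -42 0 0;0.5 -16 -41 0 10;0.5 0 0 0 10;0.5 0 0 0 10")

```text
time: 58.25
tool_pos: [0.5527, -0.4113, 0.1492]
eef_rot: [2.111, 2.326, 0.0]
contact_force: [1.3, 0.6, -0.1]
finger_gap: 0.0464
```

Request:
carry_out(series="0.5 0 0 0 10;0.5 0 0 0 10;0.5 0 0 0 10;0.5 0 0 0 10;0.5 0 0 0 10")

```text
time: 58.88
tool_pos: [0.5534, -0.4104, 0.1492]
eef_rot: [2.896, 1.218, 0.001]
contact_force: [0.7, 0.2, -0.2]
finger_gap: 0.0467
```

Request:
carry_out(series="0.5 0 0 0 10;0.5 0 0 0 5;0.5 0 0 0 0;0.5 0 0 0 0")

```text
time: 59.38
tool_pos: [0.5534, -0.4104, 0.1491]
eef_rot: [3.027, 0.841, 0.0]
contact_force: [-0.9, -0.2, 0.6]
finger_gap: 0.0463
```

```bash
cat > bolt.py <<'E'
from det import *
def bolt(n,zt,zd=.057):
    s,c,T=look(n);g=cv2.cvtColor(c['image'],cv2.COLOR_RGB2GRAY)
    m=(g<60).astype(np.uint8);m[340:]=0
    cs,_=cv2.findContours(m,cv2.RETR_EXTERNAL,cv2.CHAIN_APPROX_NONE)
    for k in cs:
        if cv2.contourArea(k)<300: continue
        P=np.array([onz(c,T,p,zt)[:2] for p in k[:,0].astype(float)],np.float32)*1000
        r=cv2.minAreaRect(P);print(np.round(r[0]+r[1]+(r[2],),1),k[:,0].mean(0).round(0))
    return s,c,T
if __name__=='__main__':
    s,c,T=bolt('w19',.081);plan(556,-412,140,-60)
    cv2.imwrite('pics/w19c.png',c['image'][:,:,::-1])
E
python3 bolt.py
```

```text
[ 393.4 -267.9   13.9   26.5   31. ] [ 15. 334.]
[ 527.3 -474.2   35.7   10.6   49.2] [375. 320.]
[ 485.3 -404.    35.7   10.4   13.1] [251. 319.]
[ 556.6 -411.5   35.4   18.6   44.1] [316. 238.]
[ 671.8 -497.3   12.9   16.1   17.8] [535. 153.]
[ 659.7 -394.4   32.1   32.8   56.2] [384.  78.]
[ 600.4 -278.6   18.4    7.3   36.3] [158.  62.]
[ 668.7 -449.1  109.5    9.4   67.9] [465. 110.]
[ 577.9 -245.2   36.3   39.1   35.9] [101.  72.]
[ 589.9 -305.8   57.2  106.8   58.7] [198.  92.]
[ 713.3 -472.7   98.2   20.    66.1] [546.  66.]
[ 622.8 -264.7    9.9   45.5   34.8] [156.  11.]
shift [1.5 2.7 9.1] turn 1.0 th -59.0 j [ 0.23  0.65  0.54  1.75 -0.42  0.86 -0.07] tcp [ 553.3 -410.5  149.1]
```

View pics/w19c.png

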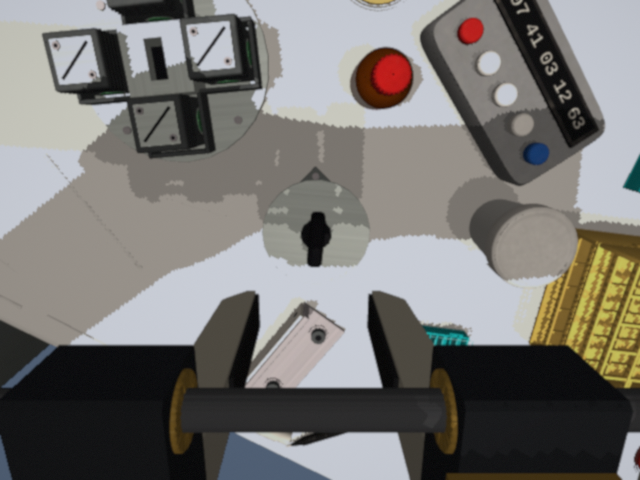

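Run:
```python
from det import *
s,c,T=look('w20');g=cv2.cvtColor(c['image'],cv2.COLOR_RGB2GRAY)
for th in (35,60,80):
    m=(g<th).astype(np.uint8)
    n,l,st,ce=cv2.connectedComponentsWithStats(m);i=l[238,316]
    ys,xs=np.where(l==i);print(th,st[i])
    for r in range(ys.min(),ys.max()+1,4): q=xs[ys==r];print((r,q.min(),q.max()),end=' ')
    print()
    for r in (ys.min()+5,ys.max()-5):
        q=xs[ys==r];print(onz(c,T,((q.min()+q.max()+1)/2,r+.5),.081)*1000)
    print('top edge',onz(c,T,(317,ys.min()),.081)*1000,'bot',onz(c,T,(316,ys.max()+1),.081)*1000)
# disc outline: left and right extents of light disc
```

```text
35 [302 213  28  53 938]
(213, np.int64(313), np.int64(321)) (217, np.int64(312), np.int64(323)) (221, np.int64(310), np.int64(324)) (225, np.int64(305), np.int64(326)) (229, np.int64(303), np.int64(328)) (233, np.int64(302), np.int64(329)) (237, np.int64(302), np.int64(329)) (241, np.int64(304), np.int64(327)) (245, np.int64(307), np.int64(323)) (249, np.int64(309), np.int64(321)) (253, np.int64(309), np.int64(320)) (257, np.int64(308), np.int64(320)) (261, np.int64(308), np.int64(320)) (265, np.int64(312), np.int64(317)) 
[ 568.5840551  -405.32073515   81.        ]
[ 543.13249606 -418.04917104   81.        ]
top edge [ 571.32884298 -402.91464934   81.        ] bot [ 540.35087665 -420.88128538   81.        ]
60 [ 301  212   30   54 1022]
(212, np.int64(313), np.int64(321)) (216, np.int64(311), np.int64(324)) (220, np.int64(310), np.int64(324)) (224, np.int64(305), np.int64(326)) (228, np.int64(303), np.int64(329)) (232, np.int64(301), np.int64(330)) (236, np.int64(302), np.int64(330)) (240, np.int64(303), np.int64(328)) (244, np.int64(305), np.int64(325)) (248, np.int64(308), np.int
[... 366 characters left out ...]
 1074]
(211, np.int64(315), np.int64(316)) (215, np.int64(311), np.int64(324)) (219, np.int64(310), np.int64(325)) (223, np.int64(306), np.int64(326)) (227, np.int64(303), np.int64(329)) (231, np.int64(301), np.int64(330)) (235, np.int64(301), np.int64(330)) (239, np.int64(302), np.int64(329)) (243, np.int64(304), np.int64(327)) (247, np.int64(307), np.int64(322)) (251, np.int64(308), np.int64(322)) (255, np.int64(307), np.int64(321)) (259, np.int64(307), np.int64(321)) (263, np.int64(308), np.int64(320)) 
[ 569.70400524 -404.64225043   81.        ]
[ 543.13249606 -418.04917104   81.        ]
top edge [ 572.44067372 -402.24211945   81.        ] bot [ 540.35087665 -420.88128538   81.        ]
```

Run:
```python
from det import *
plan(556,-411.8,37,-63.4)
```

```text
shift [  1.6   2.5 112.1] turn 4.4 th -59.0 j [ 0.23  0.65  0.54  1.75 -0.42  0.86 -0.07] tcp [ 553.3 -410.5  149.1]
```

Request:
carry_out(series="0.4 1.6 2.5 30 4.4;0.4 0 0 35 0;0.4 0 0 25 0;0.4 0 0 14 0;0.4 0 0 8 0")

```text
time: 60.1
tool_pos: [0.5559, -0.4119, 0.0367]
eef_rot: [-3.058, -0.722, 0.0]
contact_force: [0.2, 0.6, -0.3]
finger_gap: 0.0372
```

Request:
carry_out(series="0.05 0 0 0 0;0.05 0 0 0 0;0.05 0 0 0 0;0.05 0 0 0 0;0.05 0 0 0 0", force=50)

```text
time: 60.72
tool_pos: [0.5563, -0.4119, 0.0377]
eef_rot: [3.057, 0.721, 0.001]
contact_force: [-0.7, 1.5, 6.1]
finger_gap: 0.0095
```

Request:
carry_out(series="0.05 0 0 0 0;0.05 0 0 0 0")

```text
time: 60.98
tool_pos: [0.5563, -0.4119, 0.0378]
eef_rot: [3.057, 0.721, 0.001]
contact_force: [-1.0, 0.2, 5.8]
finger_gap: 0.0095
```

Request:
carry_out(series="0.05 0 0 -8 0;0.05 0 0 -20 0;0.05 0 0 -25 0;0.05 0 0 -25 0;0.05 0 0 0 0")

```text
time: 61.6
tool_pos: [0.5569, -0.4128, 0.1179]
eef_rot: [3.055, 0.72, 0.005]
contact_force: [-0.1, -0.0, -2.9]
finger_gap: 0.0093
```

Run:
```python
from det import *
print(sense()['finger_gap'],sense()['contact_force'])
plan(599.1,-262.7,112,-54)
```

```text
0.00934326642169494 [-0.05109323 -0.04522136 -2.89076149]
shift [ 104.8 -115.5    5.7] turn -9.5 th -63.5 j [ 0.23  0.69  0.54  1.77 -0.47  0.81 -0.11] tcp [ 556.9 -412.8  117.9]
```

Request:
carry_out(series="0.05 35 -38.5 0 0;0.05 35 -38.5 0 0;0.05 35 -38.5 0 0;0.05 0 0 0 -9.5;0.05 0 0 0 0")

```text
time: 62.22
tool_pos: [0.5981, -0.2608, 0.1147]
eef_rot: [-2.987, -0.972, 0.001]
contact_force: [-0.3, -0.9, -0.8]
finger_gap: 0.0098
```

Request:
carry_out(series="0.05 0 0 0 0;0.05 0 0 0 0")

```text
time: 62.48
tool_pos: [0.5978, -0.2626, 0.1149]
eef_rot: [2.989, 0.967, -0.001]
contact_force: [0.2, -0.8, -2.2]
finger_gap: 0.0097
```

Run:
```python
from det import *
s,c,T=look('w21')
plan(599.1,-262.7,60,-54)
z=s['tool_pos'][2]
g=cv2.cvtColor(c['image'],cv2.COLOR_RGB2GRAY);m=(g<50).astype(np.uint8)
im=c['image'][:,:,::-1].copy()
# disc centre: predicted if bolt sits on TCP, disc top at origin+.0485
p=s['tool_pos'].copy();p[2]=z-.0293+.0485
for a in range(0,360,10):
    q=p+.038*np.array([np.cos(np.radians(a)),np.sin(np.radians(a)),0]);u=proj(c,T,q);cv2.circle(im,tuple(int(v) for v in u),1,(0,0,255),-1)
cv2.imwrite('pics/w21c.png',im)
```

```text
shift [ 0.8  1.  54.9] turn -0.1 th -54.1 j [ 0.    0.65  0.51  1.86 -0.45  0.75 -0.18] tcp [ 597.9 -262.4  114.9]
```

View pics/w21c.png

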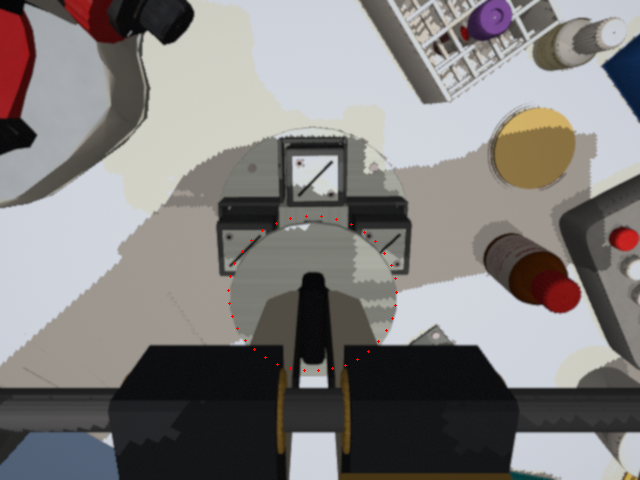

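Run:
```python
from det import *
s=sense();c=read_camera('wrist');T=wristT(c,s);M=np.eye(4);M[:3,:3]=R.from_rotvec(s['eef_rot']).as_matrix();M[:3,3]=s['tool_pos'];Mi=np.linalg.inv(M)
g=cv2.GaussianBlur(cv2.cvtColor(c['image'],cv2.COLOR_RGB2GRAY),(3,3),0).astype(int)
print('col313 rows 205-290',g[205:290:2,313]); print('rows 340-385',g[340:386:2,313]); print('row 300: left',g[300,215:250:2],'right',g[300,380:412:2])
z=s['tool_pos'][2]
tool=lambda uv,zz:(Mi@np.append(onz(c,T,uv,zz),1))[:3]*1000
for n,uv,dz in [('wing far end',(313,272),.0432),('wing near end',(313,363),.0432),('disc top',(313,222),.0192),('disc bottom',(313,376),.0192),('discL',(230,300),.0192),('discR',(397,300),.0192)]:
    print(n,tool(uv,z+dz).round(1))
```

```text
col313 rows 205-290 [ 46  90 120 122 124 123 122 116  98 109 124 126 127 127 126 126 124 123
 124 126 124 121 122 123 124 125 126 126 125 126 127 126 121  90  27   7
   8   7   6   8   7   7   9]
rows 340-385 [ 11  11  11  12  12  11  11  10  11  10  11  17  77 141 152 154 155 157
 186 212 213 213 212]
row 300: left [153 153 154 154 153 153 153 143 125 122 122 122 123 122 123 123 122 122] right [140 146 155 152 155 159 156 144 176 212 214 214 214 214 214 214]
wing far end [ 21.7   0.2 -43.2]
wing near end [-18.1   0.2 -43.2]
disc top [ 35.3   0.2 -19.2]
disc bottom [-40.7   0.1 -19.2]
discL [ -1.  -37.4 -19.2]
discR [ -1.   38.2 -19.2]
```

Request:
carry_out(series="0.05 3.5 0.7 20 0;0.05 0 0 15 0;0.05 0 0 5 0;0.05 0 0 0 0;0.05 0 0 0 0")

```text
time: 63.2
tool_pos: [0.6016, -0.2603, 0.0753]
eef_rot: [2.987, 0.972, 0.0]
contact_force: [0.5, 0.4, -1.8]
finger_gap: 0.0097
```

Run:
```python
from det import *
plan(599.1+2.7*.809-.3*.588,-262.7+2.7*.588+.3*.809,66,-54)
```

```text
shift [-0.8  0.2  9.3] turn 0.0 th -54.0 j [ 0.03  0.7   0.47  1.88 -0.48  0.68 -0.16] tcp [ 601.6 -260.3   75.3]
```

Request:
carry_out(series="0.05 -0.8 0.2 4 0;0.05 0 0 3 0;0.05 0 0 2 0;0.05 0 0 2 0;0.05 0 0 0 0")

```text
time: 63.82
tool_pos: [0.6009, -0.2606, 0.0639]
eef_rot: [-2.987, -0.972, 0.0]
contact_force: [-0.4, 0.6, -1.6]
finger_gap: 0.0098
```

Request:
carry_out(series="0.05 0 0 4 0;0.05 0 0 4 0;0.05 0 0 2 0;0.05 0 0 1 0;0.05 0 0 0 0")

```text
time: 64.45
tool_pos: [0.601, -0.2607, 0.053]
eef_rot: [2.987, 0.972, -0.0]
contact_force: [-0.2, -0.3, -0.3]
finger_gap: 0.0095
```

Request:
carry_out(series="0.05 0 0 1 0;0.05 0 0 0 0")

```text
time: 64.7
tool_pos: [0.601, -0.2606, 0.052]
eef_rot: [-2.987, -0.972, -0.0]
contact_force: [-1.0, -0.5, -1.5]
finger_gap: 0.0091
```

Request:
carry_out(series="0.05 -0.1 -0.45 0 -10;0.05 -0.1 -0.45 0 -10;0.05 -0.1 -0.45 0 -10;0.05 -0.1 -0.45 0 -10;0.05 0 0 0 0")

```text
time: 65.32
tool_pos: [0.5993, -0.2602, 0.0522]
eef_rot: [2.476, 1.933, 0.001]
contact_force: [0.2, 0.1, -2.0]
finger_gap: 0.0096
```

Request:
carry_out(series="0.05 -0.1 -0.45 0 -10;0.05 -0.1 -0.45 0 -10;0.05 -0.1 -0.45 0 -10;0.05 -0.1 -0.45 0 -10;0.05 -0.1 -0.45 0 -10")

```text
time: 65.95
tool_pos: [0.5971, -0.2606, 0.0519]
eef_rot: [-1.424, -2.8, 0.0]
contact_force: [-0.1, 0.2, -2.5]
finger_gap: 0.0092
```

Request:
carry_out(series="0.05 0 0 0 0;0.05 0 0 0 0")

```text
time: 66.2
tool_pos: [0.5972, -0.2605, 0.052]
eef_rot: [-1.433, -2.796, -0.0]
contact_force: [-0.2, -0.5, -2.1]
finger_gap: 0.0093
```

Run:
```python
from det import *
print(sense()['contact_force'],sense()['moment']);plan(599.1,-262.7,51.3,36)
```

```text
[-0.15559391 -0.53081895 -2.08467027] [-0.08946842  0.03610462  0.00359389]
shift [-2.9  0.3  0.7] turn -0.3 th 35.7 j [ 0.32  0.68  0.01  1.88 -0.01  0.58  0.96] tcp [ 597.2 -260.5   52. ]
```

Request:
carry_out(series="0.05 0 0 0.8 -0.3;0.05 0 0 0 0;0.3 0 0 0 0;0.3 0 0 0 0;0.3 0 0 0 0")

```text
time: 66.82
tool_pos: [0.5973, -0.2606, 0.0513]
eef_rot: [1.418, 2.803, 0.0]
contact_force: [-0.1, 0.5, -0.2]
finger_gap: 0.0274
```

Request:
carry_out(series="0.35 0 0 -20 0;0.35 0 0 -40 0;0.35 0 0 -50 0;0.35 0 0 0 0;0.35 0 0 0 0")

```text
time: 67.45
tool_pos: [0.5972, -0.2605, 0.1622]
eef_rot: [1.417, 2.802, 0.0]
contact_force: [0.5, 0.1, -0.5]
finger_gap: 0.0324
```

Run:
```python
from det import *
s,c,T=look('w22')
im=c['image'][:,:,::-1].copy()
p=np.array([.5991,-.2627,.0705])
for a in range(0,360,15):
    q=p+.038*np.array([np.cos(np.radians(a)),np.sin(np.radians(a)),0]);cv2.circle(im,tuple(int(v) for v in proj(c,T,q)),1,(0,0,255),-1)
cs=read_camera('scene')['image'][:,:,::-1][150:270,200:380]
out=np.zeros((600,800,3),np.uint8);out[:360,:480]=cv2.resize(im,(480,360));out[360:,:360]=cv2.resize(cs,(360,240));
out[360:,360:]=cv2.resize(im[60:300,150:590],(440,240))
cv2.imwrite('pics/f.png',out)
g=cv2.cvtColor(c['image'],cv2.COLOR_RGB2GRAY);u=proj(c,T,np.array([.599,-.2627,.0945])).astype(int)
n,l,st,ce=cv2.connectedComponentsWithStats((g<60).astype(np.uint8));i=l[u[1],u[0]];ys,xs=np.where(l==i);print(u,st[i])
P=np.array([onz(c,T,q,.0945)[:2] for q in zip(xs,ys)])*1000
w,v=np.linalg.eigh(np.cov((P-P.mean(0)).T));print(P.mean(0),np.degrees(np.arctan2(v[1,1],v[0,1]))%180,np.sqrt(w))
```

```text
[315 247] [299 215  29  54 960]
[ 595.07333057 -259.5029049 ] 125.8611285120049 [3.98008235 9.03928967]
```

View pics/f.png

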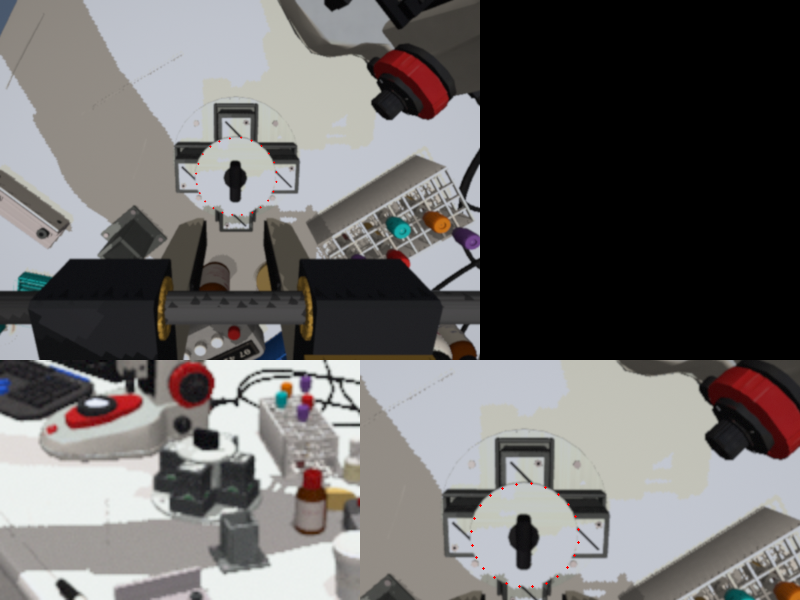

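Run:
```python
from rig import *
print(job_done(),sense()['time'])
```

```text
the job is handed in; nothing more can be done
the job is handed in; nothing more can be done
```

The job was handed in after about 67 s of robot time. All four cubes are in the turret and the hold-down bolt is seated and locked, as far as my checks show; handing in gave no verdict.

- **Rings:** I pushed both rings of every cube against the nylon face until the cube stopped dead. The last force readings were 13–26 N, against the 5 N a ring takes to move. I checked flushness by picture only on the first cube, before it went in, and both its rings looked flush. The other three rest on the force readings and on the cubes dropping freely into their bays.
- **Cubes:** The last measurement put each cube centre within about 1.5 mm of its bay centre, square to the turret to within 2°.
- **Bolt:** The T-head went through the slot and turned with almost no resistance. The last picture shows the disc where a seated disc should be, and the wing grip at 125.9° against the 126° expected for a quarter turn.
- **Bottle:** It still stands by the stand. I checked this only by eye in the last picture.

**What disagreed:**
- **Fingertips:** By touch they sit about 27 mm behind the TCP, not 11 mm ahead of it as stated. My first grasp closed in the air above a cube without moving it, and I then worked from the touched height.
- **Knocked cube:** One cube had moved about 19 mm before I reached it, so I measured it again.
- **Stop position:** The face seemed up to 2 mm different between pushes, probably because cubes slipped slightly in the grip.

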